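# Slide a glazed dish on its drip tile between the kiln props

## Task

Set the kiln shelf: the small freshly glazed dish stands on a square drip tile, and the glaze is still powdery, so only push on the tile: never touch the dish, and lift nothing. Slide the tile squarely through the narrow gap between the two front props and on until its far edge rests against the single rear prop, lying square, with the dish still standing in the middle of it. Do not strike the props or jam the tile against them, and leave the two star test pieces and the pots where they are.

Things in the scene. Friction and masses are not known exactly. Their poses are not given: they have to be found in the camera images.
- kiln_shelf: fixed rectangular kiln shelf lying flat on the table, buff with a light grey top, 440 x 240 x 18 mm; everything for the job stands on its top. Origin at the centre of its underside; its top is 18 mm above the origin. Its x axis (the long way) is the direction in which the tile must travel: from the tile, through the front props, to the rear prop
- front_props: the two front kiln props, one fixed pair: upright round buff posts, 38 mm diameter, 45 mm tall, fixed on the shelf. Origin on the shelf top midway between them; axes parallel to the shelf's. The posts' centres are at y = +72.5 mm and y = -72.5 mm, so the clear gap is 107 mm
- rear_prop: the single rear kiln prop, upright round buff post, 38 mm diameter, 45 mm tall, fixed on the shelf beyond the gap. Origin at its centre on the shelf top; axes parallel to the shelf's; its face towards the gap is at x = -19 mm. It stands on the shelf's long centre line; the front pair may stand up to 8 mm to one side of that line
- drip_tile: loose square drip tile of reddish-tan fired clay, 100 x 100 mm, 14 mm thick, corners rounded to 8 mm, 0.32 kg; it starts in front of the front props, somewhat turned and off to one side, and slides on the shelf. Origin at the centre of its underside; x axis points to its leading edge (50 mm from the centre). It is too wide for a gripper to span
- tile_lead (a point): middle of the tile's leading edge (the edge that enters the gap first), at half thickness; 50 mm from the tile's centre along its x axis
- tile_trail (a point): middle of the tile's trailing edge (the edge to push on), at half thickness; 50 mm from the tile's centre against its x axis
- dish: small round open dish with powdery grey-green glaze, 76 mm across the rim, 28 mm high, 0.11 kg, standing loose at the middle of the tile (its rim is 42 mm above the shelf top). Origin at the centre of its foot, z up
- star_a: small blue-green star-shaped test piece, 63 mm across, 9 mm thick, standing loose on one back corner of the shelf beside and beyond the rear prop; origin at the centre of its underside
- star_b: the second such star test piece, on the other back corner of the shelf; origin at the centre of its underside
- pot_tall: loose pale bisque pot, 100 mm across, 110 mm tall, standing on the table to the left of the shelf; origin at the centre of its underside
- pot_small: loose pale bisque pot, 76 mm across, 70 mm tall, standing on the table to the left of the shelf; origin at the centre of its underside
Things that resemble listed ones, but are neither listed nor needed, are in the scene too. Several things have the shape of the drip_tile; the one meant has the colours described above.

How it is judged:
By the outcome, as a careful person would: the job done as asked, in the order asked, and still so for the second after the job is handed in, with the robot touching nothing.
It also fails if it takes over 72 s, if anything falls off the work surface, if the arm or the gripper's body presses on something with over 40 N, if the wrist force passes 120 N, or if a joint passes its speed limit or range.

## Robot

A 7-joint arm with a two-finger parallel gripper is mounted at the origin on the work surface; the furniture and walls round the work are solid. World frame = base frame: x ahead of the robot, y to its left, z up, the work surface at z = 0. Lengths are in m, angles in rad, forces in N, time in s.
With the tool pointing down it reaches from about 0.4 to 0.85 m from the base axis. Payload 10.4 kg.
Tool frame: the origin (TCP) lies at the very end of the fingers, on their centre line; the grasp point (between the pads) lies r.grasp_offset behind it (r.grasp_offset is the distance from the TCP to the grasp point, in m); z points along the fingers, y is the direction in which the jaws open and shut (so a half turn about z gives the same grasp; the last joint's range is limited). The gripper opens to 87 mm and grips with 3 to 60 N. Pads are 19 mm wide; open, the fingers measure 117 mm over their backs; the gripper's body (75 mm by 190 mm) begins 51 mm behind the grasp point.
Start: joints at [1.317, 0.332, -0.065, 1.46, 0.022, 1.35, -0.088], TCP at [0.143, -0.608, 0.223] pointing down, gripper open.
Joint ranges: [-2.6, 2.6], [-0.5, 2.12], [-1.47, 1.34], [0.16, 2.42], [-1.27, 4.41], [0.06, 2.06], [-2.6, 2.6]. Speed limits (rad/s): [2.22, 2.22, 2.79, 2.79, 3.14, 3.14, 3.14].

## Interface

Orientations are given as a unit quaternion [x, y, z, w].
In Python, from bench import read_state, cams, job, r gives the robot as it stands. The module is installed in compiled form; this text tells all that it offers.
- The arm moves only by the tool arm_command, never from a script. Its argument "increments" is a list of rows, each an object of numbers: "gripper": the opening in per cent of the stroke, from 0 (shut) to 100 (fully open); "dx", "dy", "dz": the shift along the tool's x, y, z in m; "spin": the turn about the tool's z in degrees. In form: [{"gripper": .., "dx": .., "dy": .., "dz": .., "spin": ..}, ...]. A call has exactly 8 rows; each row shifts and turns the commanded pose from where the row before left it, along the tool's axes as they then stand; what a row does not reach is not made up. A row lasts 1/8 s, in which the tool goes at most 62.5 mm and 10.7 degrees, less where a joint would pass 70% of its speed; a pose out of reach is approached as far as the arm can. A call with a gripper value outside its range is refused whole. The fingers move at their own pace and stop on an object; "grip_force" is the grip in N (left out, the last holds). Time passes only in rows, so rows that do not move let the fingers close, or fill a call up. It gives the time, the measured TCP pose, the force and the opening at its end, in the units of the state.
- read_state(): the state, without advancing time (a new reading comes with each control period).
- cams.camera(name): name is "side" or "top"; returns the picture (480x640x3 uint8, red, green, blue); there is no depth.
- cams.camera_info(name): a dict with "K" (3x3 intrinsics, pixels), "k1" (the pictures are not rectified: a ray, as slopes to the right and down, at radius r is drawn at 1 + k1 r^2 times it, then the intrinsics apply), "rvec" (rotation vector, rad) and "tvec" (3), from world to camera coordinates, as OpenCV has them. Camera axes: x right, y down, z forward; pixel columns grow to the right and rows downward; lengths in m; the calibration is good to about 2 mm. A picture is of the moment at which its call begins. camera_info takes no time and is no camera call.
- job.close_job(): hands the job in, once; it reports no verdict.
The state is a dict: "time": time; "joint_positions": joint angles; "joint_vel": joint speeds; "joint_torque": joint torques, N m; "ee_pos": TCP position; "eef_rot": TCP orientation; "ft_force": force on the tool from outside, world axes, zero at the start; "torque": the same for the moment, N m; "width": finger opening in m.
Only numpy, scipy, OpenCV 4.12 (cv2) and the standard library are available. Lean on these libraries where they do the work, as an engineer would, in place of code of your own. Each camera call takes 0.05 s, during which the arm holds its last target.

## Working session

There is one attempt and no reset: what is moved stays moved. The work goes in short steps, Python scripts to look and compute and a tool call to move; the robot and the scene stay as the last step left them, time stands still between calls to the robot, and variables do not carry over. Pictures are saved under pics/ and viewed, and the job is handed in when it is done.

Besides the shell and the picture viewer there is one more tool, called after "Emit:" in YAML: its name, and indented under it one key for each argument. arm_command: Moves the arm, as the interface text tells. Its arguments: {"type":"object","properties":{"increments":{"type":"array","items":{"type":"object","properties":{"gripper":{"type":"number"},"dx":{"type":"number"},"dy":{"type":"number"},"dz":{"type":"number"},"spin":{"type":"number"}}}},"grip_force":{"type":"number"}},"required":["increments"]}

```bash
mkdir -p pics; python3 - <<'E'
from bench import read_state, cams, job, r
import cv2
for n in ("side","top"):
    im=cams.camera(n); cv2.imwrite(f"pics/{n}0.png",im[:,:,::-1]); print(n,cams.camera_info(n))
s=read_state(); print(s['time'],s['ee_pos'],s['eef_rot'],s['ft_force'],s['width'],r.grasp_offset)
E
```

```text
side {'K': array([[618.76358901,   0.        , 323.14124817],
       [  0.        , 618.76358901, 230.22950417],
       [  0.        ,   0.        ,   1.        ]]), 'k1': -0.2020271989694794, 'rvec': array([ 0.28849537, -2.70942202,  1.35573362]), 'tvec': array([0.50949555, 0.01632966, 1.30399471])}
top {'K': array([[501.96258535,   0.        , 323.73724556],
       [  0.        , 501.96258535, 237.22577461],
       [  0.        ,   0.        ,   1.        ]]), 'k1': -0.042652417047788646, 'rvec': array([ 2.09426065, -2.14785634,  0.14833852]), 'tvec': array([0.15138341, 0.50721387, 0.98481181])}
0.1 [ 0.14288713 -0.6080959   0.22183327] [ 9.93347346e-01  1.15154855e-01 -1.12736692e-04 -6.30036363e-04] [1.49458031 0.69822244 0.33198912] 0.08664287719388389 0.0187
```

View pics/top0.png

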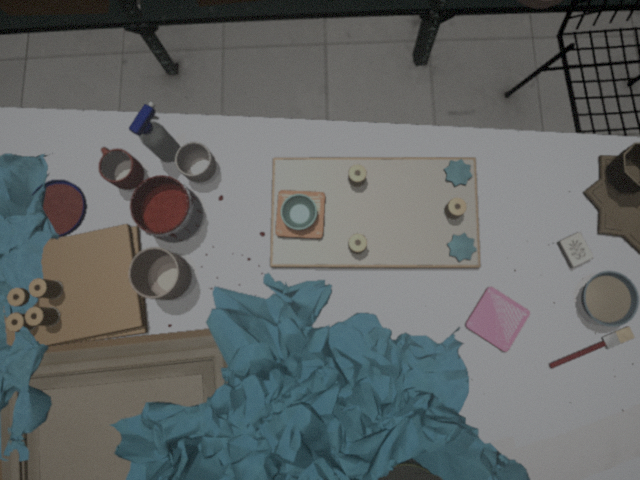

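View pics/side0.png

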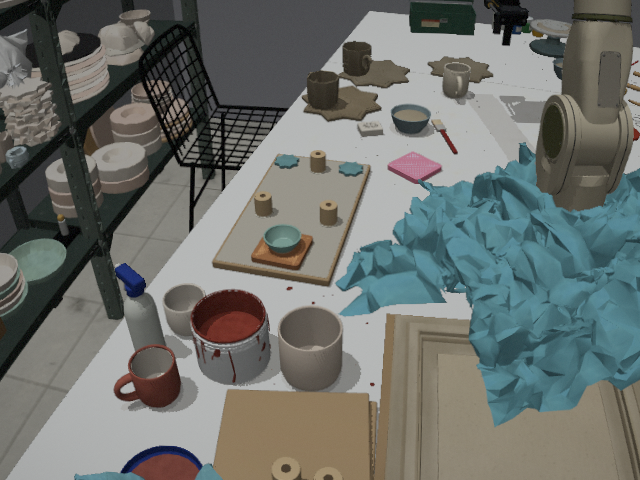

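The top view shows the shelf at columns 271–480 and rows 157–268. The front props are at (357,174) and (357,242), and the rear prop is at (456,207). The stars are at (458,173) and (461,247), and the pots are near (195,162) and (160,274).

Things that could be taken for the drip tile:
- The orange-tan square under the dish at (300,214).
- The pink square at (497,318).
- The tan boards at (90,285).

By colour and by carrying the dish, it is the one at (300,214). I'll check that in a close crop.

```bash
cat > h.py <<'E'
import numpy as np, cv2
from bench import read_state, cams, job, r
def cam(n):
    i=cams.camera_info(n); K=i['K']; R=cv2.Rodrigues(i['rvec'])[0]; t=i['tvec']; d=np.array([i['k1'],0,0,0,0.]); return K,R,t,d,i['rvec']
def ray(n,px,z):
    K,R,t,d,_=cam(n); px=np.asarray(px,float).reshape(-1,1,2)
    u=cv2.undistortPointsIter(px,K,d,None,None,(3,50,1e-10)).reshape(-1,2)
    D=np.c_[u,np.ones(len(u))]@R; C=-R.T@t
    return C+D*((z-C[2])/D[:,2])[:,None]
def proj(n,P):
    K,R,t,d,rv=cam(n); return cv2.projectPoints(np.asarray(P,float).reshape(-1,1,3),rv,t,K,d)[0].reshape(-1,2)
def grab(n,name):
    im=cams.camera(n)[:,:,::-1].copy(); cv2.imwrite(f'pics/{name}.png',im); return im
E
python3 - <<'E'
from h import *
t=cv2.imread('pics/top0.png'); s=cv2.imread('pics/side0.png')
a=cv2.resize(t[150:275,265:485],None,fx=3.6,fy=3.6,interpolation=cv2.INTER_CUBIC); cv2.imwrite('pics/c1.png',a)
a=cv2.resize(s[140:290,210:380],None,fx=4,fy=4,interpolation=cv2.INTER_CUBIC); cv2.imwrite('pics/c2.png',a)
print(ray('top',[(271,157),(480,157),(480,268),(271,268)],.018))
print(ray('top',[(300,214)],.032),ray('top',[(357,174),(357,242),(456,207)],.063))
for n in('top','side'):
  K,R,tt,d,_=cam(n); print(n,-R.T@tt)
h=cv2.cvtColor(t,cv2.COLOR_BGR2HSV)
for p in [(282,214),(318,232),(300,214),(340,210),(357,180),(460,172),(497,318),(455,205)]: print(p,h[p[1],p[0]])
E
```

```text
[[ 0.69542989  0.24985291  0.018     ]
 [ 0.68126736 -0.20142641  0.018     ]
 [ 0.44171457 -0.18328345  0.018     ]
 [ 0.45321894  0.25100946  0.018     ]]
[[0.56378984 0.1874992  0.032     ]] [[ 0.63764495  0.06666904  0.063     ]
 [ 0.49621135  0.07149344  0.063     ]
 [ 0.56238906 -0.13120814  0.063     ]]
top [0.33898271 0.11210412 1.05950957]
side [0.27625549 1.11814732 0.79604275]
(282, 214) [ 83  30 102]
(318, 232) [ 17  49 140]
(300, 214) [ 90  26 145]
(340, 210) [ 23  14 145]
(357, 180) [ 29  37 138]
(460, 172) [ 94  63 110]
(497, 318) [162  52 142]
(455, 205) [20 40 95]
```

View pics/c1.png

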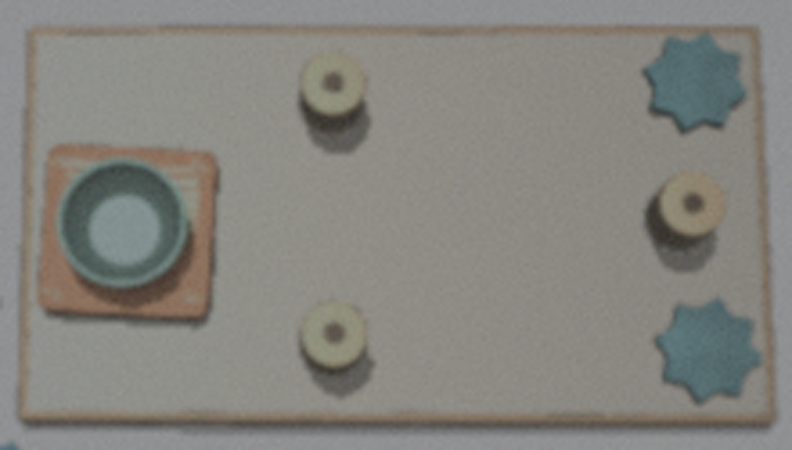

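View pics/c2.png

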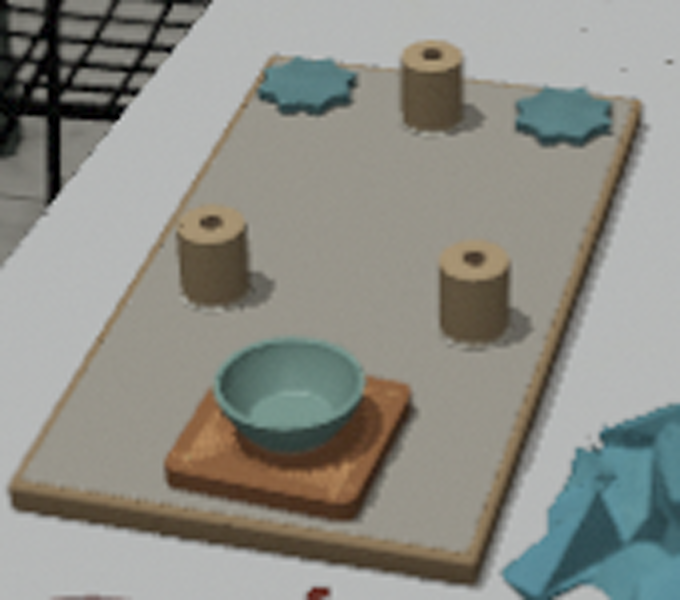

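The crops confirm the reddish-tan square tile carrying the grey-green dish. Its top-view centre is about (300,214). The gap lies beyond it, with the posts at columns 357. Next I'll measure all of this precisely.

```bash
cat >> h.py <<'E'
def tilemask(im):
    lab=cv2.cvtColor(cv2.GaussianBlur(im,(3,3),0),cv2.COLOR_BGR2LAB).astype(int)
    return lab
E
python3 - <<'E'
from h import *
t=cv2.imread('pics/top0.png')
up=cv2.resize(t[150:275,265:485],None,fx=3.6,fy=3.6,interpolation=cv2.INTER_CUBIC)
lab=cv2.cvtColor(up,cv2.COLOR_BGR2LAB)
a=lab[:,:,1];b=lab[:,:,2]; L=lab[:,:,0]
def st(x): return cv2.normalize(x,None,0,255,cv2.NORM_MINMAX)
cv2.imwrite('pics/lab.png',cv2.resize(np.hstack([st(a),st(b)]),(800,227)))
for n,p in dict(tile=(60,290),shelf=(450,200),prop=(350,100),rear=(680,190),sh=(340,135),wood=(400,418),dishrim=(70,170),dishin=(120,230),star=(700,80)).items(): print(n,lab[p[1],p[0]])
E
```

```text
tile [129 135 141]
shelf [145 129 132]
prop [149 126 138]
rear [145 127 140]
sh [ 98 127 133]
wood [124 130 139]
dishrim [141 131 138]
dishin [153 124 126]
star [112 121 122]
```

View pics/lab.png

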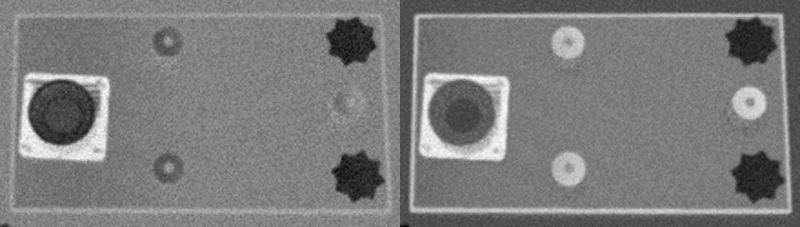

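```bash
cat > m.py <<'E'
from h import *
X0,Y0,F=255,140,4
def crop(im,w=240,hh=140):
    M=np.float64([[F,0,-F*X0+0],[0,F,-F*Y0]])
    return cv2.warpAffine(im,M,(w*F,hh*F),flags=cv2.INTER_CUBIC)   # up px = F*(px-X0)
def topx(p): return np.asarray(p,float)/F+[X0,Y0]
def blobs(mask,amin):
    cs=cv2.findContours(mask.astype(np.uint8),cv2.RETR_EXTERNAL,cv2.CHAIN_APPROX_NONE)[0]
    return [c for c in cs if cv2.contourArea(c)>amin]
def lines_of(hull_pts, rect):
    # assign contour points to rect sides, fit lines, drop corners
    c,(w,h),ang=rect; box=cv2.boxPoints(rect); out=[]
    P=hull_pts.reshape(-1,2).astype(float)
    for i in range(4):
        A,B=box[i],box[(i+1)%4]; u=(B-A)/np.linalg.norm(B-A); n=np.array([-u[1],u[0]])
        s=(P-A)@u/np.linalg.norm(B-A); d=(P-A)@n
        k=(s>.14)&(s<.86)&(abs(d)<3.0*F)
        out.append(P[k])
    return out
def tile(im):
    """edges of tile in world: returns dict of edge lines by outward side"""
    up=cv2.GaussianBlur(crop(im),(0,0),2.0); lab=cv2.cvtColor(up,cv2.COLOR_BGR2LAB).astype(float)
    m=((lab[:,:,1]>=131.6)&(lab[:,:,2]>=135)).astype(np.uint8)
    m=cv2.morphologyEx(m,cv2.MORPH_OPEN,np.ones((9,9)))
    c=max(blobs(m,100),key=cv2.contourArea); H=cv2.convexHull(c)
    m2=np.zeros_like(m); cv2.drawContours(m2,[H],-1,1,-1)
    cc=blobs(m2,100)[0]; rect=cv2.minAreaRect(H)
    res={}
    for P in lines_of(cc,rect):
        px=topx(P); Q=ray('top',px,.032)[:,:2]; 
        q0=Q.mean(0); 
        vx,vy,x,y=cv2.fitLine(Q.astype(np.float32),cv2.DIST_HUBER,0,.001,.001).ravel()
        res_pt=(q0,np.array([vx,vy]),px)
        res[len(res)]=res_pt
    ctr=np.mean([v[0] for v in res.values()],0); out={}
    for q,v,px in res.values():
        d=q-ctr
        if abs(d[0])>abs(d[1]): k='far' if d[0]>0 else 'near'
        else: k='trail' if d[1]>0 else 'lead'
        if k=='near': q=ray('top',px,.032)[:,:2].mean(0); qb=ray('top',px,.018)[:,:2].mean(0); out['near_b']=(qb,v)
        out[k]=(q,v)
    return out,cv2.drawContours(up.copy(),[H],-1,(0,255,0),1),rect
def ang(v): # angle of direction from -y, positive ccw (towards +x)
    if v[1]>0: v=-v
    return np.degrees(np.arctan2(v[0],-v[1]))
def angx(v):
    if v[0]<0: v=-v
    return np.degrees(np.arctan2(v[1],v[0]))
def props(im):
    up=cv2.GaussianBlur(crop(im),(0,0),1.5); lab=cv2.cvtColor(up,cv2.COLOR_BGR2LAB).astype(float)
    m=((lab[:,:,2]>=135.5)&(lab[:,:,1]<131)&(lab[:,:,0]>132)).astype(np.uint8)
    m=cv2.morphologyEx(cv2.morphologyEx(m,cv2.MORPH_CLOSE,np.ones((5,5))),cv2.MORPH_OPEN,np.ones((11,11)))
    out=[]
    for c in blobs(m,2000):
        (x,y),(w,h),_=cv2.fitEllipse(cv2.convexHull(c)); 
        if .75<w/h<1.3 and w<110: out.append((topx((x,y)),w/F,h/F))
    return out,m
E
python3 - <<'E'
from m import *
im=cv2.imread('pics/top0.png')
o,v,rect=tile(im)
for k,(q,d) in o.items(): print(k,q.round(4),'dir',ang(d).round(2) if k in('far','near','near_b') else angx(d).round(2))
pr,m=props(im)
for p,w,h in pr: print(p.round(1),w,h,ray('top',p,.063)[0].round(4))
cv2.imwrite('pics/t1.png',cv2.resize(v,(768,448)));cv2.imwrite('pics/pm.png',cv2.resize(m*255,(768,448)))
# shelf
up=cv2.GaussianBlur(crop(im),(0,0),1.5)
lab=cv2.cvtColor(up,cv2.COLOR_BGR2LAB)
g=(lab[:,:,2]>=131).astype(np.uint8); g=cv2.morphologyEx(g,cv2.MORPH_CLOSE,np.ones((25,25)))
c=max(blobs(g,1000),key=cv2.contourArea); r_=cv2.minAreaRect(c); print(rect,r_)
for P in lines_of(cv2.convexHull(c) if 0 else c,r_):
    Q=ray('top',topx(P),.018)[:,:2]; l=cv2.fitLine(Q.astype(np.float32),cv2.DIST_HUBER,0,.001,.001).ravel()
    print('shelf',Q.mean(0).round(4),ang(l[:2].copy()).round(2),angx(l[:2].copy()).round(2))
E
```

```text
trail [0.5683 0.2369] dir -4.84
far [0.6126 0.1802] dir -1.31
lead [0.5592 0.1379] dir -4.63
near_b [0.5167 0.1922] dir -4.51
near [0.5143 0.1911] dir -4.51
[357.5 241.9] 17.12824821472168 18.015066146850586 [0.4964 0.0705 0.063 ]
[457.3 205.6] 16.49879264831543 18.082735061645508 [ 0.5652 -0.134   0.063 ]
[357.1 172.2] 16.48375701904297 17.681167602539062 [0.6414 0.0662 0.063 ]
((179.93722534179688, 296.0462341308594), (190.1380615234375, 187.68246459960938), 3.4336302280426025) ((461.0, 289.0), (448.0, 880.0), 90.0)
shelf [0.6894 0.0348] -1.72 88.28
shelf [ 0.5313 -0.1871] 88.07 -1.93
shelf [0.4482 0.0442] -1.76 88.24
shelf [0.527  0.2708] -69.61 20.39
```

View pics/t1.png

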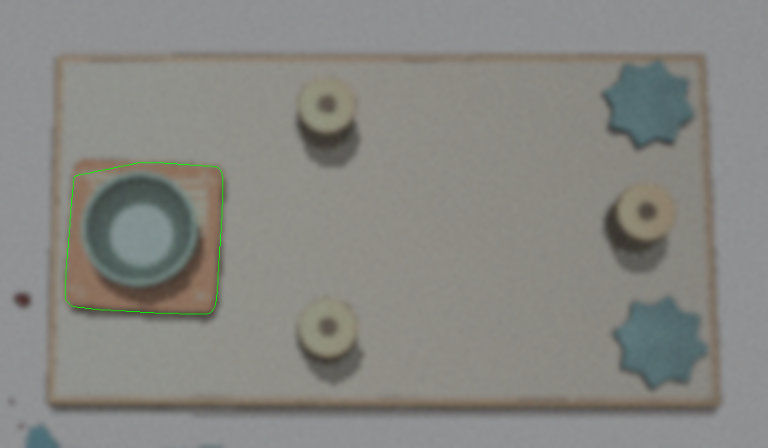

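View pics/pm.png

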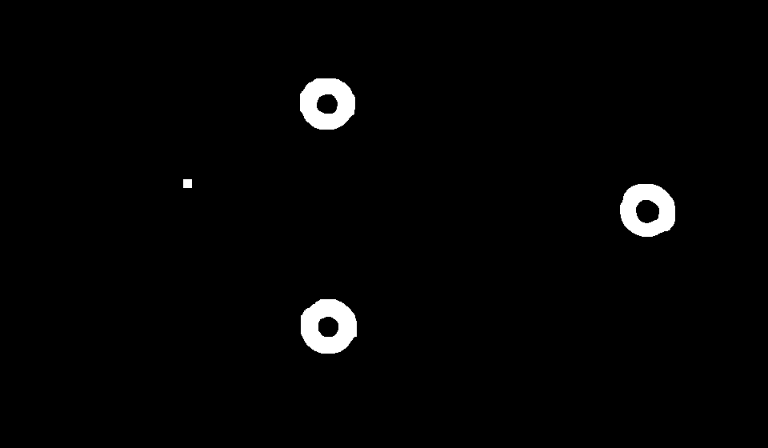

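```bash
sed -i 's/m=((lab\[:,:,1\]>=131.6)&(lab\[:,:,2\]>=135)).astype(np.uint8)/m=((lab[:,:,1]+lab[:,:,2]-261>=TH)).astype(np.uint8)/; s/^def tile(im):/TH=4.5\ndef tile(im):/' m.py
sed -i 's/np.ones((9,9)))$/np.ones((9,9)));m[:60]=0;m[500:]=0;m[:,:90]=0;m[:,870:]=0/' m.py
python3 - <<'E'
import m as M
from m import *
im=cv2.imread('pics/top0.png')
for th in (4,5.5,7):
  M.TH=th
  o,v,rect=tile(im); print(th,rect)
  for k,(q,d) in o.items(): print(k,q.round(4),'dir',ang(d).round(2) if k in('far','near','near_b') else angx(d).round(2))
  cv2.imwrite('pics/t2.png',cv2.resize(v[:,:480],(768,896))[200:700])
E
```

```text
4 ((182.12783813476562, 295.6876220703125), (190.39431762695312, 189.80401611328125), 2.602562189102173)
trail [0.5677 0.2348] dir -0.4
far [0.615  0.1836] dir -4.65
lead [0.5602 0.1371] dir -4.73
near_b [0.5161 0.1904] dir -4.27
near [0.5137 0.1893] dir -4.27
5.5 ((181.92726135253906, 296.02978515625), (189.03724670410156, 188.4334259033203), 2.516875743865967)
trail [0.5674 0.2348] dir -0.4
far [0.6144 0.1833] dir -4.68
lead [0.5603 0.1375] dir -4.57
near_b [0.5165 0.1906] dir -4.39
near [0.5141 0.1896] dir -4.39
7 ((181.66729736328125, 295.5984191894531), (188.5753631591797, 187.5601806640625), 2.815556764602661)
trail [0.5679 0.2348] dir -0.4
far [0.6144 0.1833] dir -4.7
lead [0.5603 0.1377] dir -4.78
near_b [0.5167 0.1909] dir -4.43
near [0.5144 0.1898] dir -4.43
```

View pics/t2.png

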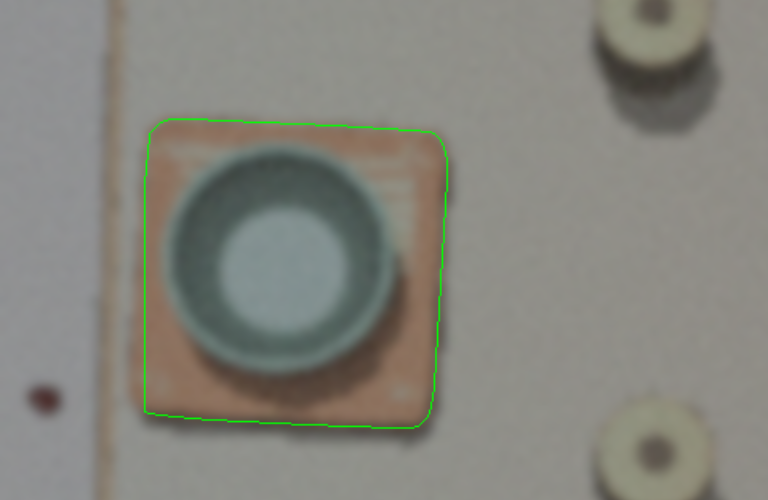

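Emit:
arm_command:
  increments:
    - {"gripper": 57,"dx": 0.045,"dy": -0.018,"dz": -0.005}
    - {"gripper": 57,"dx": 0.045,"dy": -0.018,"dz": -0.005}
    - {"gripper": 57,"dx": 0.045,"dy": -0.018}
    - {"gripper": 57,"dx": 0.045,"dy": -0.018}
    - {"gripper": 57,"dx": 0.045,"dy": -0.018}
    - {"gripper": 57,"dx": 0.045,"dy": -0.018}
    - {"gripper": 57,"dx": 0.045,"dy": -0.018}
    - {"gripper": 57,"dx": 0.045,"dy": -0.018}

```text
validation failed for argument at $.in...
```

Emit:
arm_command:
  increments:
    - {"gripper": 57,"dx": 0.045,"dy": -0.018,"dz": -0.005,"spin": 0}
    - {"gripper": 57,"dx": 0.045,"dy": -0.018,"dz": -0.005,"spin": 0}
    - {"gripper": 57,"dx": 0.045,"dy": -0.018,"dz": 0,"spin": 0}
    - {"gripper": 57,"dx": 0.045,"dy": -0.018,"dz": 0,"spin": 0}
    - {"gripper": 57,"dx": 0.045,"dy": -0.018,"dz": 0,"spin": 0}
    - {"gripper": 57,"dx": 0.045,"dy": -0.018,"dz": 0,"spin": 0}
    - {"gripper": 57,"dx": 0.045,"dy": -0.018,"dz": 0,"spin": 0}
    - {"gripper": 57,"dx": 0.045,"dy": -0.018,"dz": 0,"spin": 0}

```text
time: 1.1
ee_pos: [0.4615, -0.3848, 0.2323]
eef_rot: [0.993, 0.115, -0.0, -0.0]
ft_force: [0.2, 0.7, -0.8]
width: 0.0499
```

Emit:
arm_command:
  increments:
    - {"gripper": 57,"dx": 0,"dy": 0,"dz": 0,"spin": 7.5}
    - {"gripper": 57,"dx": 0,"dy": 0,"dz": 0,"spin": 7.5}
    - {"gripper": 57,"dx": 0,"dy": -0.05,"dz": 0,"spin": 0}
    - {"gripper": 57,"dx": 0,"dy": -0.05,"dz": 0,"spin": 0}
    - {"gripper": 57,"dx": 0,"dy": -0.05,"dz": 0,"spin": 0}
    - {"gripper": 57,"dx": 0,"dy": -0.05,"dz": 0,"spin": 0}
    - {"gripper": 57,"dx": 0,"dy": -0.05,"dz": 0,"spin": 0}
    - {"gripper": 57,"dx": 0,"dy": -0.05,"dz": 0,"spin": 0}

```text
time: 2.1
ee_pos: [0.4694, -0.0845, 0.2324]
eef_rot: [1.0, -0.016, -0.0, 0.0]
ft_force: [0.9, -0.3, 0.3]
width: 0.0499
```

```bash
cat >> h.py <<'E'
def st():
    s=read_state(); q=s['eef_rot']; a=np.degrees(np.arctan2(2*(q[0]*q[1]),q[0]**2-q[1]**2)); print('t',round(s['time'],2),'p',np.round(s['ee_pos'],4),'a',round(a,2),'q',np.round(q,4),'F',np.round(s['ft_force'],2),'j',np.round(s['joint_positions'],2)); return s,a
def go(W,a): # world shift -> tool shift
    c,n=np.cos(np.radians(a)),np.sin(np.radians(a)); return np.round([W[0]*c+W[1]*n, W[0]*n-W[1]*c, -W[2]],4)
E
python3 -c "
from h import *
s,a=st(); print(go(np.array([.475,.187,.2])-s['ee_pos'],a))"
```

```text
t 2.1 p [ 0.4694 -0.0845  0.2324] a -1.78 q [ 9.999e-01 -1.560e-02 -1.000e-04  1.000e-04] F [ 0.9  -0.34  0.27] j [ 0.56  0.03 -0.49  1.8   0.01  1.32 -1.53]
[-0.0029 -0.2715  0.0324]
```

Emit:
arm_command:
  increments:
    - {"gripper": 57,"dx": 0,"dy": -0.045,"dz": 0,"spin": 0}
    - {"gripper": 57,"dx": 0,"dy": -0.045,"dz": 0,"spin": 0}
    - {"gripper": 57,"dx": 0,"dy": -0.045,"dz": 0,"spin": 0}
    - {"gripper": 57,"dx": 0,"dy": -0.045,"dz": 0,"spin": 0}
    - {"gripper": 57,"dx": 0,"dy": -0.045,"dz": 0.02,"spin": 0}
    - {"gripper": 57,"dx": -0.003,"dy": -0.045,"dz": 0.03,"spin": 0}
    - {"gripper": 57,"dx": 0,"dy": 0,"dz": 0.04,"spin": 0}
    - {"gripper": 57,"dx": 0,"dy": 0,"dz": 0.02,"spin": 0}

```text
time: 3.1
ee_pos: [0.4738, 0.184, 0.1202]
eef_rot: [1.0, -0.015, -0.001, 0.0]
ft_force: [-0.2, -0.8, -0.3]
width: 0.0498
```

```bash
python3 -c "
from h import *
s,a=st(); print(go(np.array([.475,.187,.023])-s['ee_pos'],a)); grab('side','s1');grab('top','t3')"
```

```text
t 3.1 p [0.4738 0.184  0.1202] a -1.7 q [ 9.999e-01 -1.480e-02 -1.500e-03  4.000e-04] F [-0.17 -0.78 -0.35] j [ 0.21  0.24 -0.74  1.86  0.18  1.11 -2.2 ]
[ 0.0011 -0.003   0.0972]
```

View pics/s1.png

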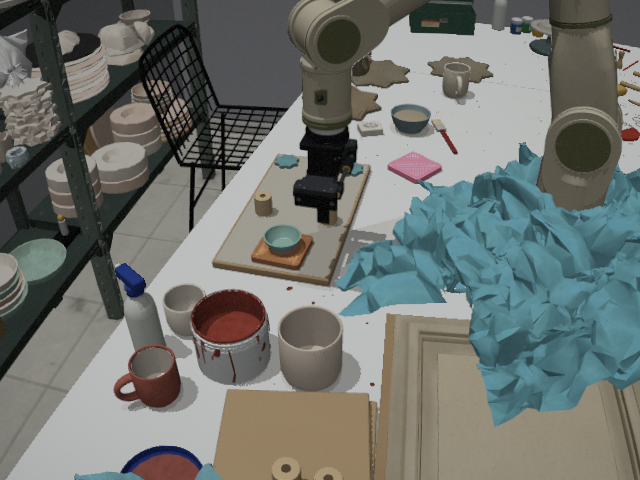

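View pics/t3.png

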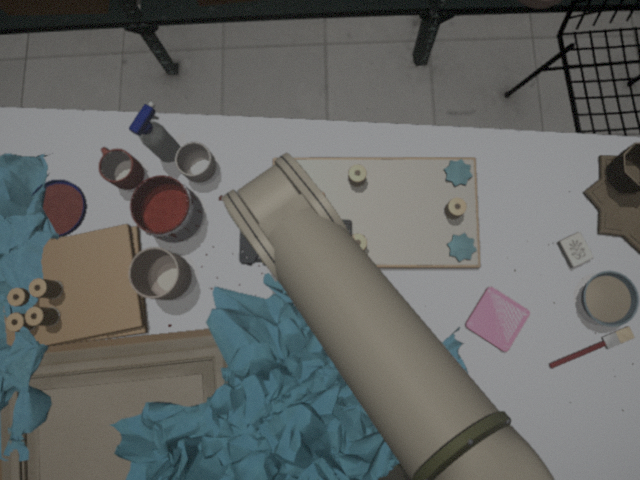

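The side view shows the arm above the shelf with the fingers at (327,212), beside the tile at (282,245) and clear of it. Next I'll descend beside the tile's near side.

Emit:
arm_command:
  increments:
    - {"gripper": 57,"dx": 0.001,"dy": -0.003,"dz": 0.02,"spin": 0}
    - {"gripper": 57,"dx": 0,"dy": 0,"dz": 0.02,"spin": 0}
    - {"gripper": 57,"dx": 0,"dy": 0,"dz": 0.02,"spin": 0}
    - {"gripper": 57,"dx": 0,"dy": 0,"dz": 0.015,"spin": 0}
    - {"gripper": 57,"dx": 0,"dy": 0,"dz": 0.01,"spin": 0}
    - {"gripper": 57,"dx": 0,"dy": 0,"dz": 0.007,"spin": 0}
    - {"gripper": 57,"dx": 0,"dy": 0,"dz": 0.004,"spin": 0}
    - {"gripper": 57,"dx": 0,"dy": 0,"dz": 0,"spin": 0}

```text
time: 4.2
ee_pos: [0.4764, 0.1869, 0.0266]
eef_rot: [1.0, -0.016, 0.0, 0.0]
ft_force: [0.5, -0.2, -0.5]
width: 0.0497
```

```bash
python3 -c "
from h import *
s,a=st(); im=grab('side','s2'); cv2.imwrite('pics/s2c.png',cv2.resize(im[130:290,200:390],None,fx=4,fy=3.75,interpolation=cv2.INTER_CUBIC)[:600])"
```

```text
t 4.2 p [0.4764 0.1869 0.0266] a -1.78 q [ 9.999e-01 -1.550e-02  1.000e-04  0.000e+00] F [ 0.49 -0.21 -0.51] j [ 0.15  0.38 -0.7   1.93  0.3   0.94 -2.3 ]
```

View pics/s2c.png

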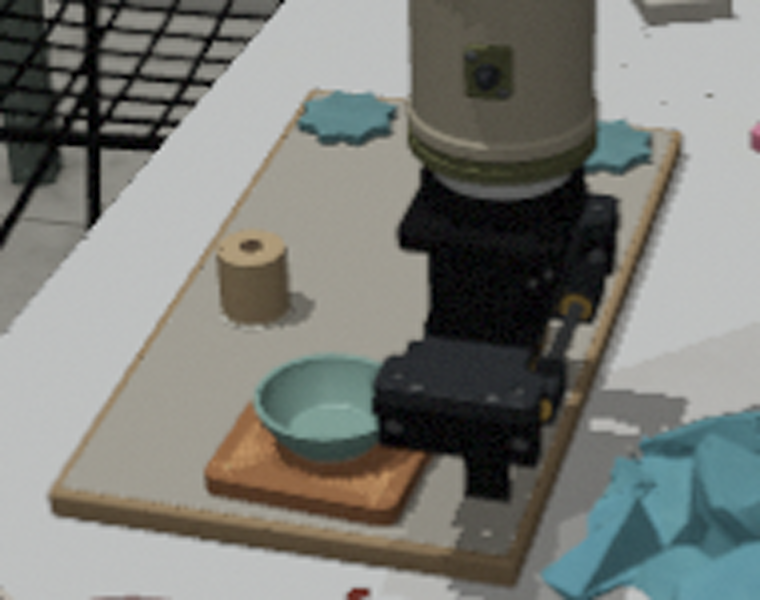

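Emit:
arm_command:
  increments:
    - {"gripper": 57,"dx": 0.006,"dy": 0,"dz": 0.002,"spin": 0}
    - {"gripper": 57,"dx": 0.006,"dy": 0,"dz": 0,"spin": 0}
    - {"gripper": 57,"dx": 0.006,"dy": 0,"dz": 0,"spin": 0}
    - {"gripper": 57,"dx": 0.003,"dy": 0,"dz": 0,"spin": 0}
    - {"gripper": 57,"dx": 0.003,"dy": 0,"dz": 0,"spin": 0}
    - {"gripper": 57,"dx": 0.003,"dy": 0,"dz": 0,"spin": 0}
    - {"gripper": 57,"dx": 0.002,"dy": 0,"dz": 0,"spin": 0}
    - {"gripper": 57,"dx": 0,"dy": 0,"dz": 0,"spin": 0}

```text
time: 5.25
ee_pos: [0.5051, 0.1857, 0.0244]
eef_rot: [1.0, -0.016, -0.0, 0.0]
ft_force: [-1.6, -1.2, 1.2]
width: 0.0496
```

```bash
python3 -c "
from h import *
s,a=st(); im=grab('side','s3'); cv2.imwrite('pics/s3c.png',cv2.resize(im[130:290,200:390],None,fx=4,fy=3.75,interpolation=cv2.INTER_CUBIC)[:600])"
```

```text
t 5.25 p [0.5051 0.1857 0.0244] a -1.79 q [ 9.999e-01 -1.560e-02 -2.000e-04  2.000e-04] F [-1.6  -1.16  1.17] j [ 0.14  0.43 -0.67  1.86  0.33  0.96 -2.29]
```

View pics/s3c.png

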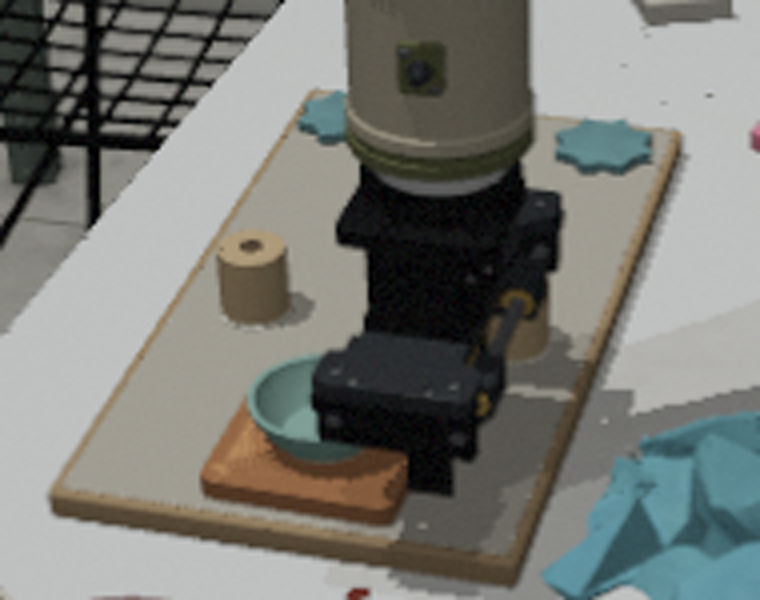

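Emit:
arm_command:
  increments:
    - {"gripper": 57,"dx": 0.0015,"dy": 0,"dz": 0,"spin": 0}
    - {"gripper": 57,"dx": 0.0015,"dy": 0,"dz": 0,"spin": 0}
    - {"gripper": 57,"dx": 0.0015,"dy": 0,"dz": 0,"spin": 0}
    - {"gripper": 57,"dx": 0.0015,"dy": 0,"dz": 0,"spin": 0}
    - {"gripper": 57,"dx": 0.0015,"dy": 0,"dz": 0,"spin": 0}
    - {"gripper": 57,"dx": 0,"dy": 0,"dz": 0,"spin": 0}
    - {"gripper": 57,"dx": -0.004,"dy": 0,"dz": 0,"spin": 0}
    - {"gripper": 57,"dx": -0.01,"dy": 0,"dz": 0,"spin": 0}

```text
time: 6.3
ee_pos: [0.4988, 0.1862, 0.0248]
eef_rot: [1.0, -0.016, 0.0, -0.0]
ft_force: [-0.1, 0.5, 0.2]
width: 0.0495
```

```bash
python3 -c "
from h import *
s,a=st()"
```

```text
t 6.3 p [0.4988 0.1862 0.0248] a -1.8 q [ 9.999e-01 -1.570e-02  4.000e-04 -2.000e-04] F [-0.07  0.52  0.23] j [ 0.14  0.42 -0.68  1.88  0.32  0.95 -2.29]
```

Emit:
arm_command:
  increments:
    - {"gripper": 57,"dx": -0.012,"dy": 0,"dz": 0,"spin": 0}
    - {"gripper": 57,"dx": 0,"dy": 0,"dz": -0.05,"spin": 0}
    - {"gripper": 57,"dx": 0,"dy": 0,"dz": -0.05,"spin": 0}
    - {"gripper": 57,"dx": 0,"dy": -0.03,"dz": -0.02,"spin": 0}
    - {"gripper": 57,"dx": 0,"dy": -0.04,"dz": 0,"spin": 0}
    - {"gripper": 57,"dx": 0,"dy": -0.03,"dz": 0,"spin": 0}
    - {"gripper": 57,"dx": 0,"dy": 0,"dz": 0,"spin": 10}
    - {"gripper": 57,"dx": 0,"dy": 0,"dz": 0,"spin": 10}

```text
time: 7.3
ee_pos: [0.4868, 0.2848, 0.1372]
eef_rot: [0.99, -0.14, -0.005, 0.007]
ft_force: [-0.8, -0.1, -2.1]
width: 0.0497
```

Emit:
arm_command:
  increments:
    - {"gripper": 57,"dx": 0,"dy": 0,"dz": 0,"spin": 10}
    - {"gripper": 57,"dx": 0,"dy": 0,"dz": 0,"spin": 10}
    - {"gripper": 57,"dx": 0,"dy": 0,"dz": 0,"spin": 10}
    - {"gripper": 57,"dx": 0,"dy": 0,"dz": 0,"spin": 10}
    - {"gripper": 57,"dx": 0,"dy": 0,"dz": 0,"spin": 10}
    - {"gripper": 57,"dx": 0,"dy": 0,"dz": 0,"spin": 10}
    - {"gripper": 57,"dx": 0,"dy": 0,"dz": 0,"spin": 10}
    - {"gripper": 57,"dx": 0,"dy": 0,"dz": 0,"spin": 0}

```text
time: 8.3
ee_pos: [0.4739, 0.2693, 0.0944]
eef_rot: [0.898, -0.435, -0.03, 0.052]
ft_force: [-0.3, -0.2, -1.0]
width: 0.0497
```

```bash
python3 -c "
from h import *
s,a=st(); print(go(np.array([.5755,.278,.13])-s['ee_pos'],a)); im=grab('top','t4')
im=grab('side','s4'); cv2.imwrite('pics/s4c.png',cv2.resize(im[130:290,200:390],None,fx=4,fy=3.75,interpolation=cv2.INTER_CUBIC)[:600])"
```

```text
t 8.3 p [0.4739 0.2693 0.0944] a -51.66 q [ 0.8985 -0.4349 -0.0299  0.0524] F [-0.32 -0.15 -1.03] j [-1.46  0.65  1.17  1.76 -0.58  1.29 -2.59]
[ 0.0562 -0.0851 -0.0356]
```

View pics/t4.png

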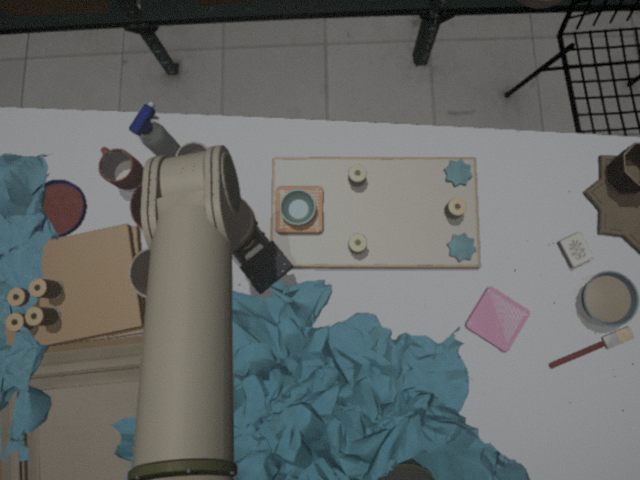

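View pics/s4c.png

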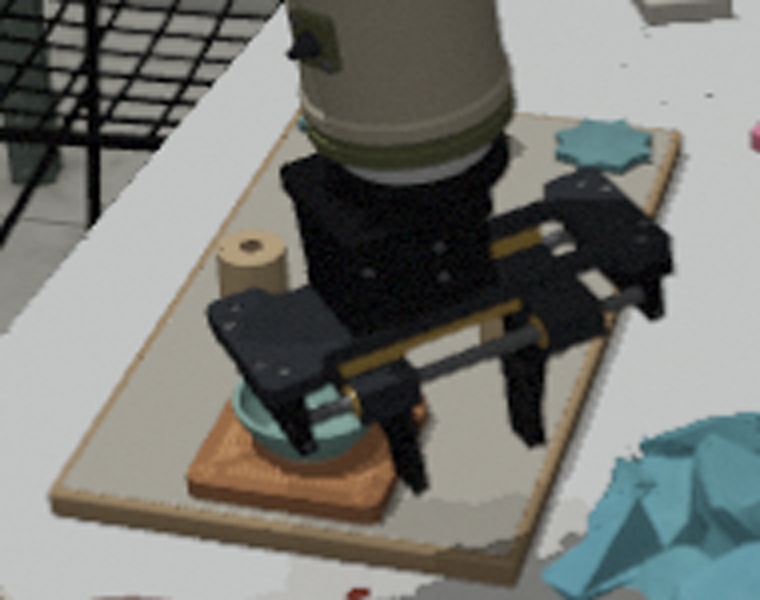

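The side view shows the gripper turned and tilted near the dish. The spin drove joint 7 to its limit (-2.59), although no contact force was recorded. I'll lift first, then spin the other way.

Emit:
arm_command:
  increments:
    - {"gripper": 57,"dx": 0,"dy": 0,"dz": -0.03,"spin": -5}
    - {"gripper": 57,"dx": 0,"dy": 0,"dz": -0.03,"spin": -5}
    - {"gripper": 57,"dx": 0,"dy": 0,"dz": 0,"spin": -8}
    - {"gripper": 57,"dx": 0,"dy": 0,"dz": 0,"spin": -8}
    - {"gripper": 57,"dx": 0,"dy": 0,"dz": 0,"spin": -8}
    - {"gripper": 57,"dx": 0,"dy": 0,"dz": 0,"spin": -8}
    - {"gripper": 57,"dx": 0,"dy": 0,"dz": 0,"spin": -8}
    - {"gripper": 57,"dx": 0,"dy": 0,"dz": 0,"spin": 0}

```text
time: 9.4
ee_pos: [0.4804, 0.2738, 0.1561]
eef_rot: [0.998, -0.014, -0.05, 0.03]
ft_force: [0.4, 0.1, 0.4]
width: 0.0494
```

```bash
python3 -c "
from h import *
s,a=st(); im=grab('side','s5')"
```

```text
t 9.4 p [0.4804 0.2738 0.1561] a -1.6 q [ 0.9982 -0.0139 -0.0502  0.0296] F [0.36 0.1  0.41] j [-1.37  0.46  1.01  1.68 -0.38  1.35 -1.87]
```

View pics/s5.png

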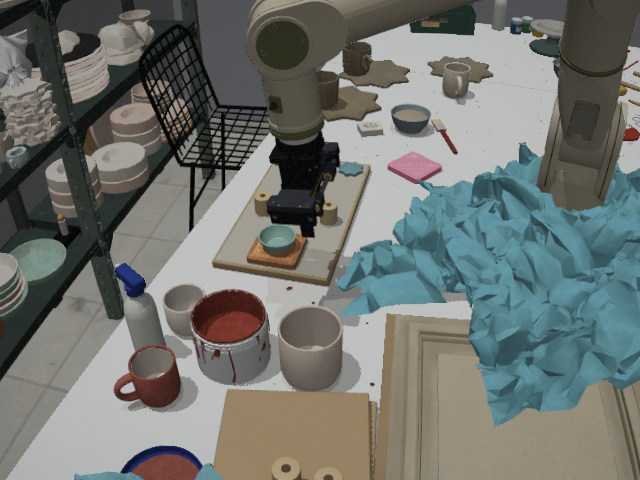

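Emit:
arm_command:
  increments:
    - {"gripper": 57,"dx": 0,"dy": 0,"dz": -0.02,"spin": -8}
    - {"gripper": 57,"dx": 0,"dy": 0,"dz": 0,"spin": -8}
    - {"gripper": 57,"dx": 0,"dy": 0,"dz": 0,"spin": -8}
    - {"gripper": 57,"dx": 0,"dy": 0,"dz": 0,"spin": -8}
    - {"gripper": 57,"dx": 0,"dy": 0,"dz": 0,"spin": -8}
    - {"gripper": 57,"dx": 0,"dy": 0,"dz": 0,"spin": 0}
    - {"gripper": 57,"dx": 0,"dy": 0,"dz": 0,"spin": 0}
    - {"gripper": 57,"dx": 0,"dy": 0,"dz": 0,"spin": 0}

```text
time: 10.45
ee_pos: [0.4823, 0.2749, 0.1749]
eef_rot: [0.943, 0.327, -0.058, 0.013]
ft_force: [-0.3, 0.4, -0.3]
width: 0.0496
```

```bash
cat >> h.py <<'E'
def tz():
    from scipy.spatial.transform import Rotation as Ro
    m=Ro.from_quat(read_state()['eef_rot']).as_matrix(); print('toolz',m[:,2].round(4),'x',m[:,0].round(4))
E
python3 -c "
from h import *
s,a=st(); tz()"
```

```text
t 10.45 p [0.4823 0.2749 0.1749] a 38.19 q [ 0.9433  0.3265 -0.0579  0.013 ] F [-0.26  0.43 -0.27] j [-1.28  0.4   0.88  1.64 -0.29  1.37 -1.25]
toolz [-0.1007 -0.0623 -0.993 ] x [ 0.78    0.6146 -0.1177]
```

Tilt is now about 6.8° and constant, and the spins don't remove it. The fingertips lead in the push direction, which is harmless for this push. I'll compensate for it with full-rotation shifts.

Emit:
arm_command:
  increments:
    - {"gripper": 45,"dx": 0,"dy": 0,"dz": 0,"spin": -8}
    - {"gripper": 45,"dx": 0,"dy": 0,"dz": 0,"spin": -8}
    - {"gripper": 45,"dx": 0,"dy": 0,"dz": 0,"spin": -8}
    - {"gripper": 45,"dx": 0,"dy": 0,"dz": 0,"spin": -8}
    - {"gripper": 45,"dx": 0,"dy": 0,"dz": 0,"spin": -8}
    - {"gripper": 45,"dx": 0,"dy": 0,"dz": 0,"spin": -8}
    - {"gripper": 45,"dx": 0,"dy": 0,"dz": 0,"spin": 0}
    - {"gripper": 45,"dx": 0,"dy": 0,"dz": 0,"spin": 0}

```text
time: 11.45
ee_pos: [0.4824, 0.2749, 0.1749]
eef_rot: [0.729, 0.681, -0.058, -0.012]
ft_force: [0.7, 0.1, 0.3]
width: 0.0393
```

```bash
cat >> h.py <<'E'
def gof(T):
    from scipy.spatial.transform import Rotation as Ro
    s=read_state(); m=Ro.from_quat(s['eef_rot']).as_matrix(); y=m[:,1]
    print('t',round(s['time'],2),'p',np.round(s['ee_pos'],4),'F',np.round(s['ft_force'],1),'j',np.round(s['joint_positions'],2))
    print('toolx',m[:,0].round(4),'y',y.round(4),'z',m[:,2].round(4),'yaw of jaw line deg from x axis',np.degrees(np.arctan2(y[1],y[0])).round(2))
    print('shift',(m.T@(np.array(T)-s['ee_pos'])).round(4)); return m
E
python3 -c "
from h import *
gof((.5765,.285,.15)); im=grab('top','t5')"
```

```text
t 11.45 p [0.4824 0.2749 0.1749] F [0.7 0.1 0.3] j [-1.17  0.36  0.71  1.64 -0.23  1.36 -0.48]
toolx [ 0.0645  0.9955 -0.0692] y [ 0.9928 -0.071  -0.0962] z [-0.1007 -0.0625 -0.9929] yaw of jaw line deg from x axis -4.09
shift [0.0179 0.0951 0.0146]
```

View pics/t5.png

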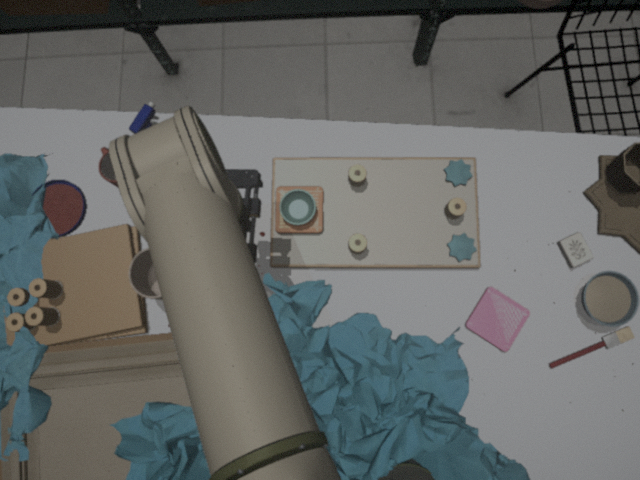

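```bash
sed -i 's/m\[:,:90\]=0/m[:,:80]=0/' m.py
cat >> m.py <<'E'
SA=-1.8
def report(im,name=None,th=(4.5,6,7.5)):
    global TH
    a=np.radians(SA); d=np.array([np.sin(a),-np.cos(a)]); n=np.array([np.cos(a),np.sin(a)])
    G=np.array([.5689,.0684])
    for TH in th:
        o,v,rect=tile(im)
        s={k:(round(1e3*float((o[k][0]-G)@n),1),round(1e3*float((o[k][0]-G)@d),1),round(float((ang(o[k][1].copy()) if k in('far','near') else angx(o[k][1].copy()))-SA),2)) for k in ('far','near','lead','trail') if k in o}
        print(TH,s,'lateral ctr',round((s['far'][0]+s['near'][0])/2,1) if 'far' in s and 'near' in s else None,'W',round(s['far'][0]-s['near'][0],1) if 'far' in s and 'near' in s else None)
    if name: cv2.imwrite(f'pics/{name}.png',v[50:550,:800])
E
python3 -c "
from m import *
report(cv2.imread('pics/t5.png'),'t5c')"
```

```text
4.5 {'far': (52.3, -122.0, -0.0), 'near': (-48.7, -120.3, 0.19), 'lead': (1.5, -71.1, -0.49), 'trail': (1.3, -171.4, 0.43)} lateral ctr 1.8 W 101.0
6 {'far': (51.8, -122.0, -0.0), 'near': (-48.6, -120.8, -0.37), 'lead': (1.0, -71.5, -0.12), 'trail': (1.9, -171.2, 0.14)} lateral ctr 1.6 W 100.4
7.5 {'far': (51.2, -122.3, -0.0), 'near': (-48.2, -120.6, 0.19), 'lead': (1.2, -71.7, -0.53), 'trail': (1.1, -170.8, -0.31)} lateral ctr 1.5 W 99.4
```

View pics/t5c.png

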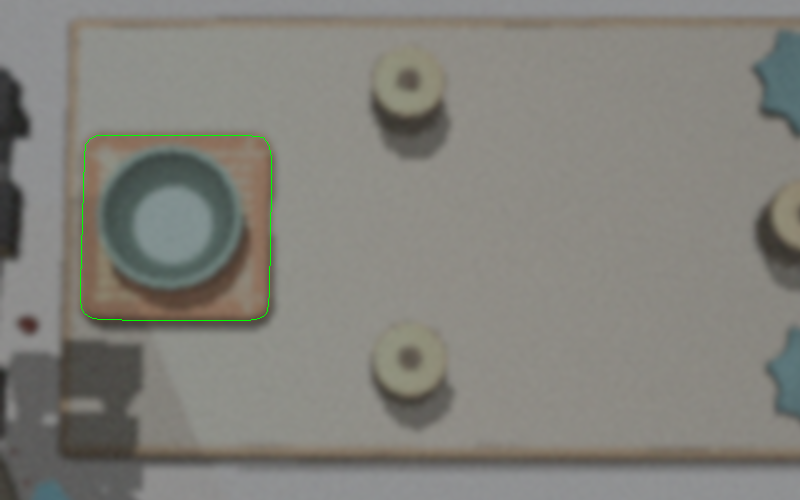

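Emit:
arm_command:
  increments:
    - {"gripper": 45,"dx": 0.014,"dy": 0,"dz": 0,"spin": -2.3}
    - {"gripper": 45,"dx": 0,"dy": 0.016,"dz": 0,"spin": 0}
    - {"gripper": 45,"dx": 0,"dy": 0.02,"dz": 0,"spin": 0}
    - {"gripper": 45,"dx": 0,"dy": 0.02,"dz": 0,"spin": 0}
    - {"gripper": 45,"dx": 0,"dy": 0.02,"dz": 0,"spin": 0}
    - {"gripper": 45,"dx": 0,"dy": 0.015,"dz": 0,"spin": 0}
    - {"gripper": 45,"dx": 0,"dy": 0.005,"dz": 0.015,"spin": 0}
    - {"gripper": 45,"dx": 0,"dy": 0,"dz": 0,"spin": 0}

```text
time: 12.5
ee_pos: [0.5765, 0.2846, 0.1473]
eef_rot: [0.714, 0.697, -0.06, -0.013]
ft_force: [-0.2, -0.8, 1.5]
width: 0.0389
```

```bash
python3 -c "
from h import *
gof((.577,.2775,.027)); im=grab('side','s6')"
```

```text
t 12.5 p [0.5765 0.2846 0.1473] F [-0.2 -0.8  1.5] j [-0.99  0.59  0.68  1.41 -0.34  1.39 -0.32]
toolx [ 0.0213  0.9975 -0.0668] y [ 0.9944 -0.0281 -0.1018] z [-0.1034 -0.0643 -0.9926] yaw of jaw line deg from x axis -1.62
shift [0.001  0.0129 0.1198]
```

View pics/s6.png

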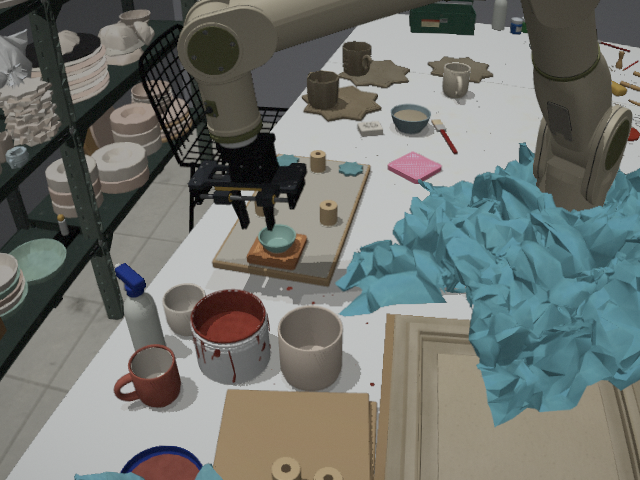

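Emit:
arm_command:
  increments:
    - {"gripper": 45,"dx": 0,"dy": 0.004,"dz": 0.02,"spin": 0}
    - {"gripper": 45,"dx": 0,"dy": 0.004,"dz": 0.025,"spin": 0}
    - {"gripper": 45,"dx": 0,"dy": 0.005,"dz": 0.025,"spin": 0}
    - {"gripper": 45,"dx": 0,"dy": 0,"dz": 0.02,"spin": 0}
    - {"gripper": 45,"dx": 0,"dy": 0,"dz": 0.012,"spin": 0}
    - {"gripper": 45,"dx": 0,"dy": 0,"dz": 0.008,"spin": 0}
    - {"gripper": 45,"dx": 0,"dy": 0,"dz": 0.006,"spin": 0}
    - {"gripper": 45,"dx": 0,"dy": 0,"dz": 0.002,"spin": 0}

```text
time: 13.55
ee_pos: [0.5783, 0.2776, 0.0311]
eef_rot: [0.714, 0.697, -0.058, -0.013]
ft_force: [0.3, -0.3, 0.7]
width: 0.0393
```

```bash
python3 -c "
from h import *
gof((.5769,.2774,.0255)); im=grab('side','s7'); cv2.imwrite('pics/s7c.png',cv2.resize(im[130:290,180:370],None,fx=4,fy=3.75,interpolation=cv2.INTER_CUBIC)[:600])
im=grab('top','t7'); cv2.imwrite('pics/t7c.png',cv2.resize(im[140:280,220:420],None,fx=4,fy=4,interpolation=cv2.INTER_CUBIC)[:600])"
```

```text
t 13.55 p [0.5783 0.2776 0.0311] F [ 0.3 -0.3  0.7] j [-0.96  0.69  0.63  1.51 -0.4   1.19 -0.27]
toolx [ 0.0209  0.9977 -0.0646] y [ 0.9947 -0.0272 -0.099 ] z [-0.1005 -0.0622 -0.993 ] yaw of jaw line deg from x axis -1.57
shift [ 0.0001 -0.0008  0.0057]
```

View pics/s7c.png

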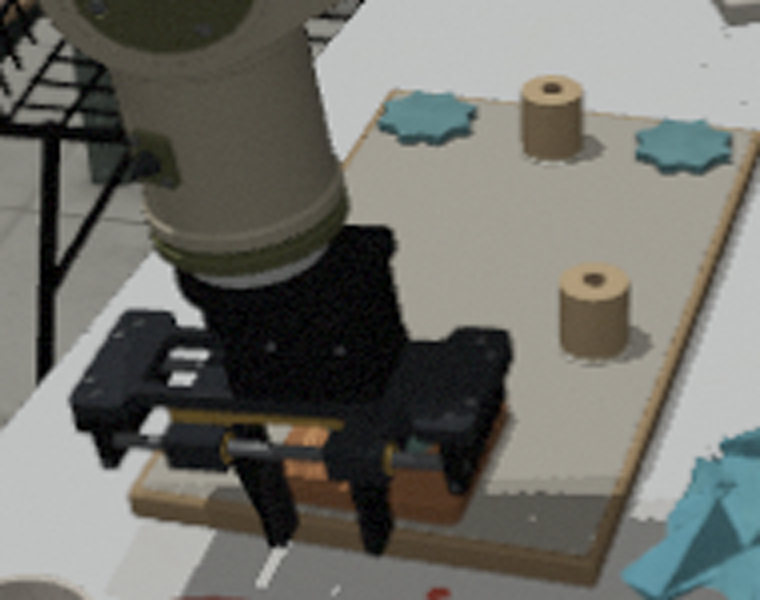

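View pics/t7c.png

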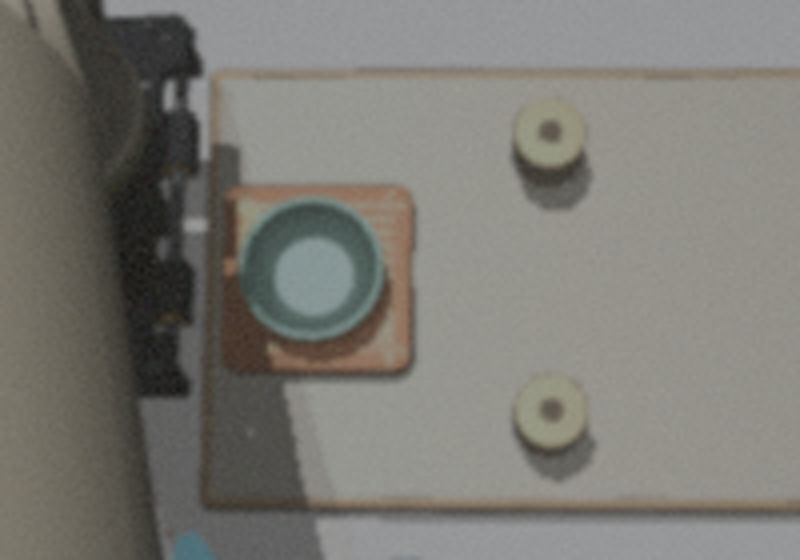

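```bash
python3 - <<'E'
from h import *
from scipy.spatial.transform import Rotation as Ro
s=read_state(); m=Ro.from_quat(s['eef_rot']).as_matrix(); p=s['ee_pos']
K,R,t,d,_=cam('side'); C=-R.T@t
for nm,(u,v) in dict(tipL=(285,545),tipR=(377,552),fangR=(458,490),fangL=(108,465),slabR=(440,430)).items():
    q=ray('side',[(180+u/4,130+v/3.75)],0.0)[0]; D=q-C
    for off in (-.03,0,.03):   # plane tool x = off
        P0=p+m[:,0]*off; k=((P0-C)@m[:,0])/(D@m[:,0]); X=C+k*D; L=m.T@(X-p); print(nm,off,'tool y,z mm',(L[1:]*1e3).round(1),'world z',X[2].round(4))
E
```

```text
tipL -0.03 tool y,z mm [40.7 37.7] world z -0.0083
tipL 0 tool y,z mm [24.4  7.5] world z 0.0214
tipL 0.03 tool y,z mm [  8.2 -22.7] world z 0.0511
tipR -0.03 tool y,z mm [-7.8 37.3] world z -0.0031
tipR 0 tool y,z mm [-22.2   7.1] world z 0.0264
tipR 0.03 tool y,z mm [-36.7 -23.1] world z 0.0559
fangR -0.03 tool y,z mm [-56.8 -11.5] world z 0.0502
fangR 0 tool y,z mm [-69.5 -39.9] world z 0.0777
fangR 0.03 tool y,z mm [-82.1 -68.3] world z 0.1053
fangL -0.03 tool y,z mm [124.9 -10.8] world z 0.0315
fangL 0 tool y,z mm [105.6 -39.2] world z 0.0597
fangL 0.03 tool y,z mm [ 86.2 -67.7] world z 0.088
slabR -0.03 tool y,z mm [-54.1 -51.2] world z 0.0894
slabR 0 tool y,z mm [-66.8 -78.2] world z 0.1155
slabR 0.03 tool y,z mm [ -79.6 -105.1] world z 0.1416
```

Emit:
arm_command:
  increments:
    - {"gripper": 45,"dx": 0,"dy": 0,"dz": 0.003,"spin": 0.2}
    - {"gripper": 45,"dx": 0,"dy": 0,"dz": 0.0025,"spin": 0}
    - {"gripper": 45,"dx": -0.006,"dy": 0,"dz": 0.0004,"spin": 0}
    - {"gripper": 45,"dx": -0.006,"dy": 0,"dz": 0.0004,"spin": 0}
    - {"gripper": 45,"dx": -0.006,"dy": 0,"dz": 0.0004,"spin": 0}
    - {"gripper": 45,"dx": -0.003,"dy": 0,"dz": 0.0002,"spin": 0}
    - {"gripper": 45,"dx": -0.002,"dy": 0,"dz": 0.0001,"spin": 0}
    - {"gripper": 45,"dx": 0,"dy": 0,"dz": 0,"spin": 0}

```text
time: 14.65
ee_pos: [0.577, 0.2541, 0.0256]
eef_rot: [0.716, 0.696, -0.058, -0.013]
ft_force: [-0.2, 1.0, -0.0]
width: 0.0394
```

```bash
python3 -c "
from m import *
m=gof((.577,.2524,.0255)); p=read_state()['ee_pos'][:2]; print((p-np.array([.5689,.0684]))*1e3@np.array([[.9995,-.0314],[-.0314,-.9995]]))
im=grab('side','s8'); cv2.imwrite('pics/s8c.png',cv2.resize(im[130:290,180:370],None,fx=4,fy=3.75,interpolation=cv2.INTER_CUBIC)[:600])
im=grab('top','t8'); report(im,'t8c')"
```

```text
t 14.65 p [0.577  0.2541 0.0256] F [-0.2  1.  -0. ] j [-0.94  0.68  0.63  1.55 -0.4   1.17 -0.24]
toolx [ 0.0245  0.9976 -0.0651] y [ 0.9946 -0.0308 -0.099 ] z [-0.1007 -0.0623 -0.993 ] yaw of jaw line deg from x axis -1.78
shift [-0.0017  0.0001  0.0002]
[   2.23277788 -185.87365784]
4.5 {'far': (52.6, -119.1, -0.66), 'near': (-48.5, -119.3, -0.58), 'lead': (1.0, -71.1, -0.51), 'trail': (2.7, -167.1, 0.08)} lateral ctr 2.1 W 101.1
6 {'far': (52.1, -119.4, -0.63), 'near': (-48.3, -118.8, -1.19), 'lead': (1.0, -71.4, -0.06), 'trail': (1.9, -166.6, 0.12)} lateral ctr 1.9 W 100.4
7.5 {'far': (51.4, -106.5, -0.52), 'near': (-47.7, -118.8, -1.56), 'lead': (1.0, -71.7, -0.48), 'trail': (-25.8, -163.2, -23.94)} lateral ctr 1.8 W 99.1
```

View pics/s8c.png

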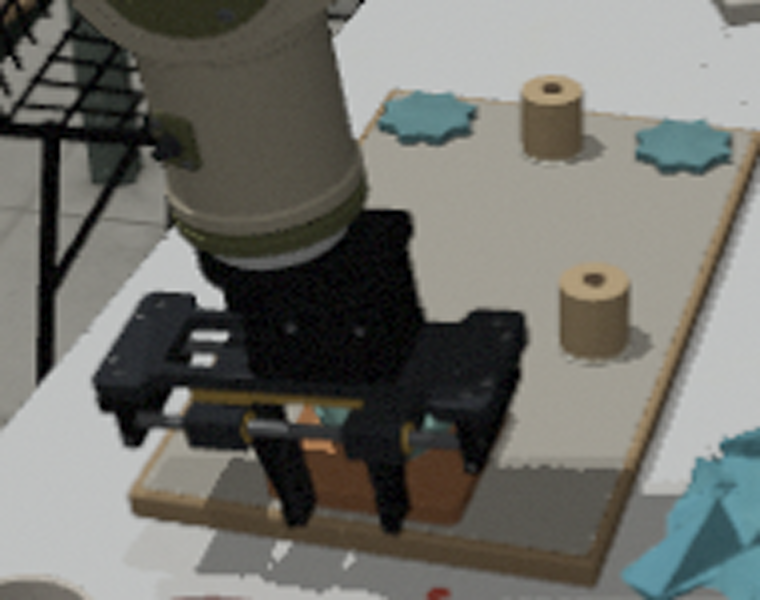

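View pics/t8c.png

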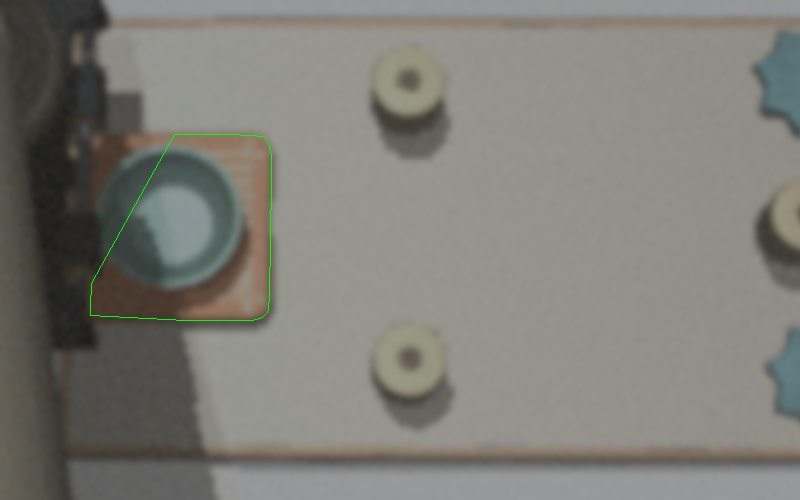

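Emit:
arm_command:
  increments:
    - {"gripper": 45,"dx": -0.003,"dy": 0,"dz": 0.0002,"spin": 0}
    - {"gripper": 45,"dx": -0.003,"dy": 0,"dz": 0.0002,"spin": 0}
    - {"gripper": 45,"dx": -0.003,"dy": -0.0001,"dz": 0.0002,"spin": 0}
    - {"gripper": 45,"dx": -0.003,"dy": -0.0002,"dz": 0.0002,"spin": 0}
    - {"gripper": 45,"dx": -0.003,"dy": -0.0002,"dz": 0.0002,"spin": 0}
    - {"gripper": 45,"dx": -0.003,"dy": -0.0002,"dz": 0.0002,"spin": 0}
    - {"gripper": 45,"dx": -0.003,"dy": -0.0002,"dz": 0.0002,"spin": 0}
    - {"gripper": 45,"dx": -0.001,"dy": 0,"dz": 0.0001,"spin": 0}

```text
time: 15.75
ee_pos: [0.5753, 0.2318, 0.0256]
eef_rot: [0.716, 0.696, -0.058, -0.013]
ft_force: [-0.2, 2.2, -1.4]
width: 0.0393
```

```bash
cat >> m.py <<'E'
def chk(tag):
    gof((.577,.2524,.0255)); p=read_state()['ee_pos'][:2]; print('TCP lat,s',((p-np.array([.5689,.0684]))*1e3@np.array([[.9995,-.0314],[-.0314,-.9995]])).round(1))
    im=grab('side','s'+tag); cv2.imwrite(f'pics/s{tag}c.png',cv2.resize(im[130:290,180:370],None,fx=4,fy=3.75,interpolation=cv2.INTER_CUBIC)[:600])
    im=grab('top','t'+tag); report(im,f't{tag}c')
E
python3 -c "
from m import *
chk('9')"
```

```text
t 15.75 p [0.5753 0.2318 0.0256] F [-0.2  2.2 -1.4] j [-0.92  0.66  0.64  1.58 -0.39  1.16 -0.21]
toolx [ 0.0247  0.9976 -0.0653] y [ 0.9946 -0.0311 -0.0991] z [-0.1009 -0.0625 -0.9929] yaw of jaw line deg from x axis -1.79
shift [ 0.0206  0.001  -0.0013]
TCP lat,s [   1.3 -163.5]
4.5 {'far': (51.6, -96.1, -0.64), 'near': (-48.9, -95.5, -0.76), 'lead': (0.5, -49.8, 0.32), 'trail': (1.4, -142.1, 0.1)} lateral ctr 1.4 W 100.5
6 {'far': (51.4, -95.8, -0.94), 'near': (-48.9, -95.5, -0.79), 'lead': (0.5, -50.0, -0.26), 'trail': (1.4, -141.8, 0.32)} lateral ctr 1.2 W 100.3
7.5 {'far': (49.6, -82.9, 0.02), 'near': (-48.3, -95.0, -1.05), 'lead': (0.5, -50.3, 0.32), 'trail': (-27.9, -138.3, -22.43)} lateral ctr 0.7 W 97.9
```

View pics/t9c.png

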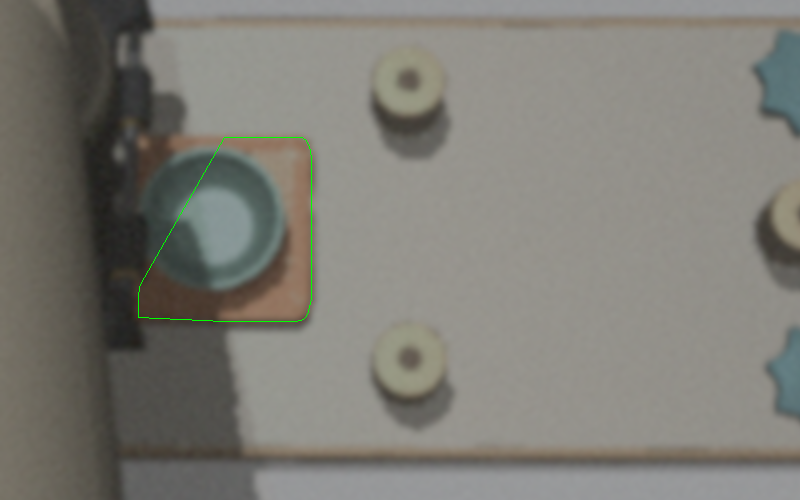

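Emit:
arm_command:
  increments:
    - {"gripper": 45,"dx": -0.003,"dy": -0.0002,"dz": 0.0002,"spin": 0}
    - {"gripper": 45,"dx": -0.003,"dy": -0.0002,"dz": 0.0002,"spin": 0}
    - {"gripper": 45,"dx": -0.003,"dy": -0.0002,"dz": 0.0002,"spin": 0}
    - {"gripper": 45,"dx": -0.003,"dy": -0.0002,"dz": 0.0002,"spin": 0}
    - {"gripper": 45,"dx": -0.003,"dy": -0.0001,"dz": 0.0002,"spin": 0}
    - {"gripper": 45,"dx": -0.003,"dy": 0,"dz": 0.0002,"spin": 0}
    - {"gripper": 45,"dx": -0.003,"dy": 0,"dz": 0.0002,"spin": 0}
    - {"gripper": 45,"dx": -0.003,"dy": 0,"dz": 0.0002,"spin": 0}

```text
time: 16.85
ee_pos: [0.5737, 0.2079, 0.0257]
eef_rot: [0.716, 0.696, -0.058, -0.013]
ft_force: [-0.2, 2.4, -1.6]
width: 0.0392
```

```bash
python3 -c "
from m import *
chk('10')"
```

```text
t 16.85 p [0.5737 0.2079 0.0257] F [-0.2  2.4 -1.6] j [-0.9   0.64  0.65  1.61 -0.38  1.14 -0.18]
toolx [ 0.0244  0.9976 -0.0651] y [ 0.9946 -0.0308 -0.099 ] z [-0.1007 -0.0624 -0.993 ] yaw of jaw line deg from x axis -1.77
shift [ 0.0444  0.0019 -0.0029]
TCP lat,s [   0.4 -139.6]
4.5 {'far': (51.0, -70.6, -0.63), 'near': (-49.9, -70.5, -0.8), 'lead': (-0.3, -25.8, 0.09), 'trail': (0.4, -115.0, -0.73)} lateral ctr 0.6 W 100.9
6 {'far': (50.7, -70.9, 0.03), 'near': (-49.8, -70.0, -1.24), 'lead': (-0.0, -25.9, 0.09), 'trail': (-0.2, -114.5, -0.65)} lateral ctr 0.5 W 100.5
7.5 {'far': (50.1, -70.9, 0.03), 'near': (-49.1, -70.0, -1.86), 'lead': (-0.0, -26.4, 0.1), 'trail': (-0.2, -113.7, -1.07)} lateral ctr 0.5 W 99.2
```

View pics/t10c.png

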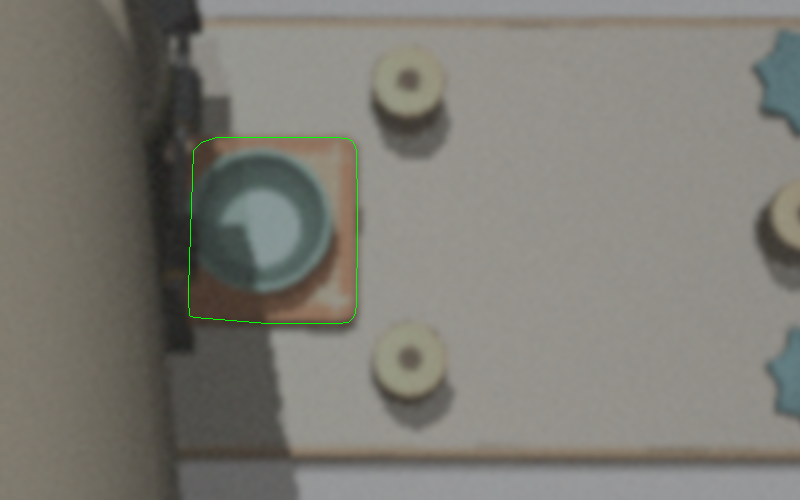

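View pics/s10c.png

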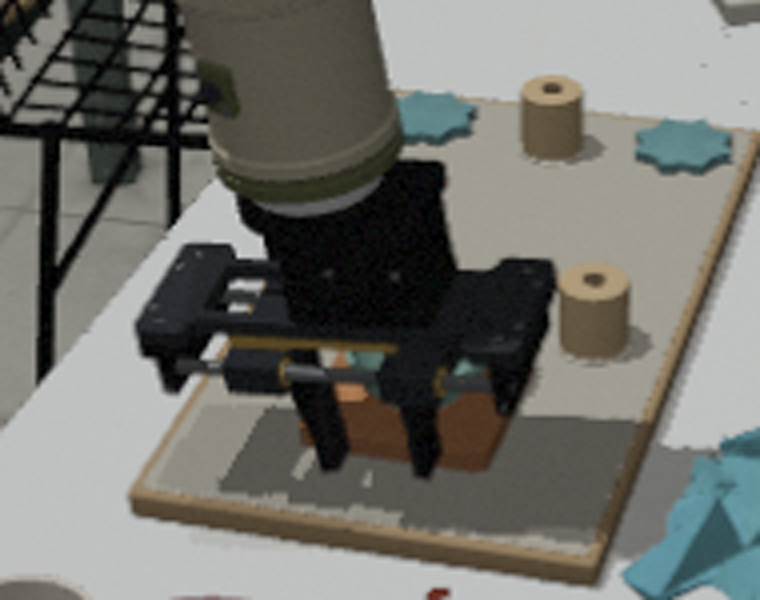

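Emit:
arm_command:
  increments:
    - {"gripper": 45,"dx": -0.003,"dy": -0.0001,"dz": 0.0002,"spin": 0}
    - {"gripper": 45,"dx": -0.003,"dy": -0.0001,"dz": 0.0002,"spin": 0}
    - {"gripper": 45,"dx": -0.003,"dy": 0,"dz": 0.0002,"spin": 0}
    - {"gripper": 45,"dx": -0.003,"dy": 0,"dz": 0.0002,"spin": 0}
    - {"gripper": 45,"dx": -0.003,"dy": 0,"dz": 0.0002,"spin": 0}
    - {"gripper": 45,"dx": -0.003,"dy": 0,"dz": 0.0002,"spin": 0}
    - {"gripper": 45,"dx": -0.003,"dy": 0,"dz": 0.0002,"spin": 0}
    - {"gripper": 45,"dx": -0.003,"dy": 0,"dz": 0.0002,"spin": 0}

```text
time: 17.95
ee_pos: [0.5728, 0.184, 0.0258]
eef_rot: [0.716, 0.696, -0.058, -0.013]
ft_force: [-0.0, 3.2, -0.4]
width: 0.0391
```

```bash
python3 -c "
from m import *
chk('11')"
```

```text
t 17.95 p [0.5728 0.184  0.0258] F [-0.   3.2 -0.4] j [-0.88  0.63  0.66  1.64 -0.37  1.13 -0.15]
toolx [ 0.0243  0.9976 -0.0651] y [ 0.9946 -0.0307 -0.0989] z [-0.1006 -0.0623 -0.993 ] yaw of jaw line deg from x axis -1.77
shift [ 0.0684  0.0021 -0.0044]
TCP lat,s [   0.3 -115.6]
4.5 {'far': (51.3, -44.8, -1.07), 'near': (-50.3, -45.8, -1.0), 'lead': (-0.5, -1.7, -0.13), 'trail': (0.7, -88.9, -0.58)} lateral ctr 0.5 W 101.6
6 {'far': (51.0, -45.0, -0.65), 'near': (-50.3, -45.1, -1.06), 'lead': (-0.5, -1.7, 0.04), 'trail': (0.1, -88.4, -0.66)} lateral ctr 0.4 W 101.3
7.5 {'far': (49.5, -34.8, 1.35), 'near': (-49.7, -44.8, -1.42), 'lead': (-0.2, -2.2, -0.13), 'trail': (-27.5, -85.6, -22.36)} lateral ctr -0.1 W 99.2
```

View pics/t11c.png

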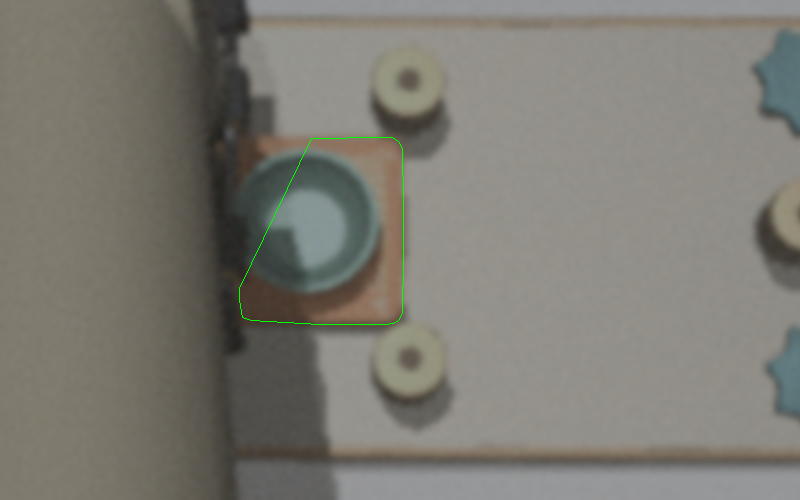

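Emit:
arm_command:
  increments:
    - {"gripper": 45,"dx": -0.0035,"dy": 0,"dz": 0.0002,"spin": 0}
    - {"gripper": 45,"dx": -0.004,"dy": 0,"dz": 0.0003,"spin": 0}
    - {"gripper": 45,"dx": -0.004,"dy": 0,"dz": 0.0003,"spin": 0}
    - {"gripper": 45,"dx": -0.004,"dy": 0,"dz": 0.0002,"spin": 0}
    - {"gripper": 45,"dx": -0.004,"dy": 0,"dz": 0.0003,"spin": 0}
    - {"gripper": 45,"dx": -0.004,"dy": 0,"dz": 0.0003,"spin": 0}
    - {"gripper": 45,"dx": -0.004,"dy": 0,"dz": 0.0003,"spin": 0}
    - {"gripper": 45,"dx": -0.004,"dy": 0,"dz": 0.0003,"spin": 0}

```text
time: 19.05
ee_pos: [0.5719, 0.1524, 0.0256]
eef_rot: [0.716, 0.696, -0.058, -0.013]
ft_force: [0.4, 4.6, 2.0]
width: 0.0392
```

```bash
python3 -c "
from m import *
chk('12')"
```

```text
t 19.05 p [0.5719 0.1524 0.0256] F [0.4 4.6 2. ] j [-0.85  0.61  0.67  1.67 -0.37  1.12 -0.1 ]
toolx [ 0.0243  0.9976 -0.0649] y [ 0.9946 -0.0307 -0.0989] z [-0.1006 -0.0622 -0.993 ] yaw of jaw line deg from x axis -1.77
shift [ 0.0999  0.0021 -0.0066]
TCP lat,s [  0.3 -84.1]
4.5 {'far': (51.8, -11.8, 0.05), 'near': (-50.8, -11.8, -2.13), 'lead': (-0.2, 30.0, 0.16), 'trail': (-0.3, -53.9, 0.35)} lateral ctr 0.5 W 102.6
6 {'far': (51.2, -11.8, 0.05), 'near': (-50.3, -11.8, -2.03), 'lead': (-0.2, 29.6, -0.42), 'trail': (-0.3, -53.4, 0.35)} lateral ctr 0.5 W 101.5
7.5 {'far': (50.6, -11.5, 0.05), 'near': (-49.7, -11.6, -2.39), 'lead': (-0.2, 29.2, -0.42), 'trail': (-0.3, -52.1, 0.9)} lateral ctr 0.4 W 100.3
```

View pics/t12c.png

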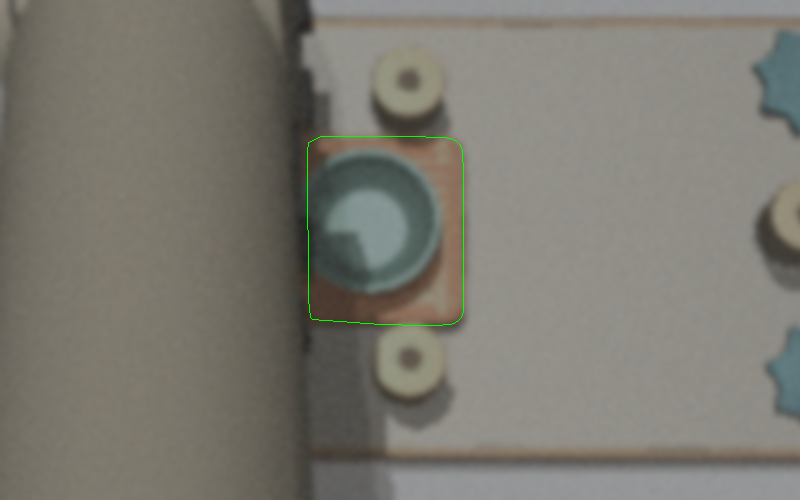

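View pics/s12c.png

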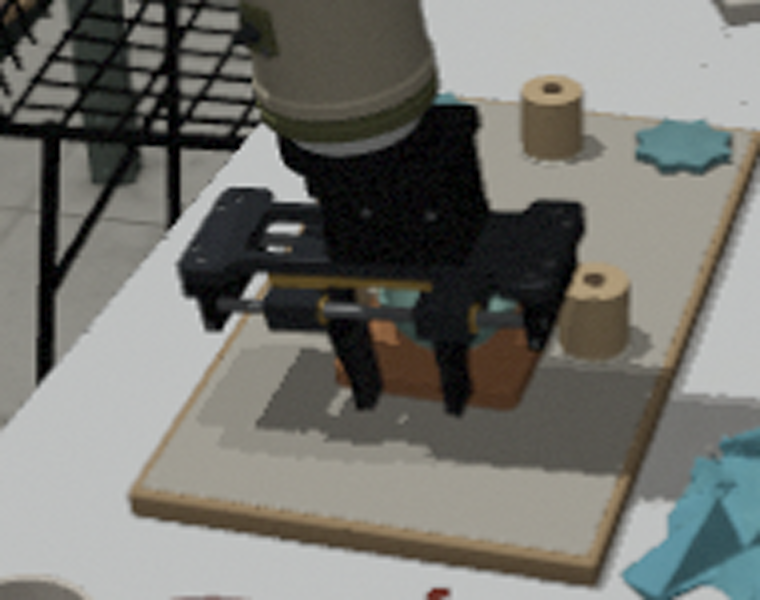

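Emit:
arm_command:
  increments:
    - {"gripper": 45,"dx": -0.004,"dy": 0,"dz": 0.0002,"spin": 0}
    - {"gripper": 45,"dx": -0.004,"dy": 0,"dz": 0.0003,"spin": 0}
    - {"gripper": 45,"dx": -0.004,"dy": 0,"dz": 0.0003,"spin": 0}
    - {"gripper": 45,"dx": -0.004,"dy": 0,"dz": 0.0002,"spin": 0}
    - {"gripper": 45,"dx": -0.004,"dy": 0,"dz": 0.0003,"spin": 0}
    - {"gripper": 45,"dx": -0.004,"dy": 0,"dz": 0.0003,"spin": 0}
    - {"gripper": 45,"dx": -0.004,"dy": 0,"dz": 0.0003,"spin": 0}
    - {"gripper": 45,"dx": -0.004,"dy": 0,"dz": 0.0003,"spin": 0}

```text
time: 20.15
ee_pos: [0.5709, 0.1203, 0.0255]
eef_rot: [0.716, 0.696, -0.058, -0.013]
ft_force: [0.2, 5.1, 2.8]
width: 0.0391
```

```bash
python3 -c "
from m import *
chk('13')"
```

```text
t 20.15 p [0.5709 0.1203 0.0255] F [0.2 5.1 2.8] j [-0.82  0.59  0.68  1.7  -0.36  1.11 -0.05]
toolx [ 0.0244  0.9976 -0.0649] y [ 0.9946 -0.0307 -0.0988] z [-0.1006 -0.0622 -0.993 ] yaw of jaw line deg from x axis -1.77
shift [ 0.1319  0.002  -0.0088]
TCP lat,s [  0.3 -52. ]
4.5 {'far': (51.3, 23.0, -1.62), 'near': (-83.8, 6.4, 9.18), 'lead': (-8.6, 61.5, -0.09), 'trail': (-16.2, -13.4, 2.06)} lateral ctr -16.2 W 135.1
6 {'far': (50.2, 28.2, -0.76), 'near': (-82.8, 7.7, 18.17), 'lead': (-10.2, 61.1, -0.37), 'trail': (-34.4, -10.1, -4.75)} lateral ctr -16.3 W 133.0
7.5 {'far': (49.9, 30.1, -1.66), 'near': (-50.2, 24.7, 1.01), 'lead': (-0.1, 61.1, 0.14), 'trail': (-25.4, -8.7, -15.42)} lateral ctr -0.2 W 100.1
```

View pics/t13c.png

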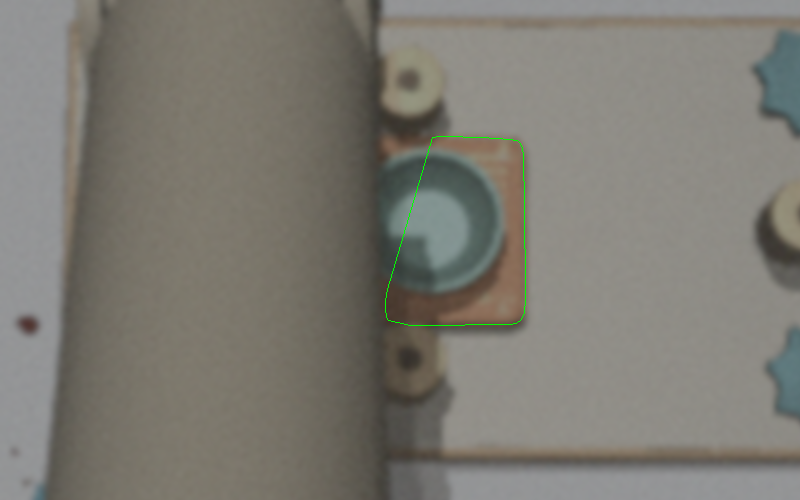

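View pics/s13c.png

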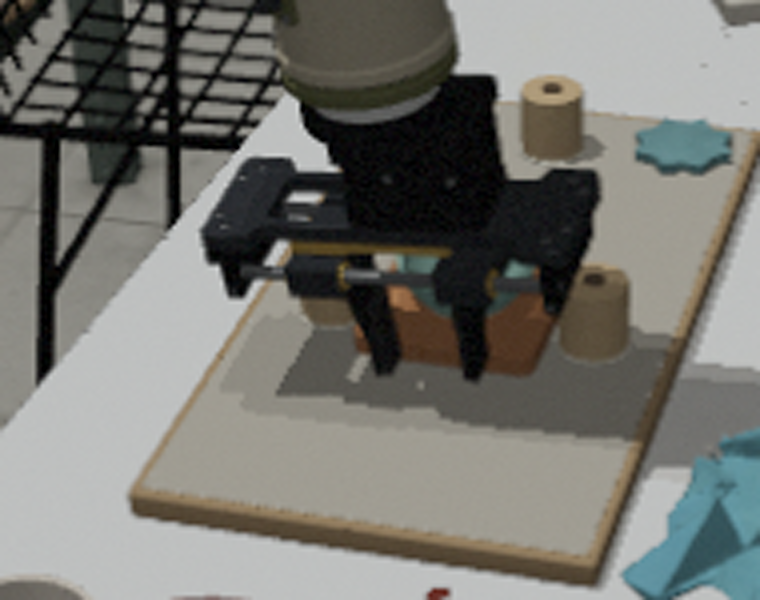

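Emit:
arm_command:
  increments:
    - {"gripper": 45,"dx": -0.004,"dy": 0,"dz": 0.0002,"spin": 0}
    - {"gripper": 45,"dx": -0.004,"dy": 0,"dz": 0.0003,"spin": 0}
    - {"gripper": 45,"dx": -0.004,"dy": 0,"dz": 0.0003,"spin": 0}
    - {"gripper": 45,"dx": -0.004,"dy": 0,"dz": 0.0002,"spin": 0}
    - {"gripper": 45,"dx": -0.004,"dy": 0,"dz": 0.0003,"spin": 0}
    - {"gripper": 45,"dx": -0.004,"dy": 0,"dz": 0.0003,"spin": 0}
    - {"gripper": 45,"dx": -0.004,"dy": 0,"dz": 0.0003,"spin": 0}
    - {"gripper": 45,"dx": -0.004,"dy": 0,"dz": 0.0003,"spin": 0}

```text
time: 21.25
ee_pos: [0.5699, 0.0883, 0.0254]
eef_rot: [0.716, 0.696, -0.058, -0.013]
ft_force: [-0.6, 5.1, 4.4]
width: 0.0389
```

```bash
python3 -c "
from m import *
chk('14')"
```

```text
t 21.25 p [0.5699 0.0883 0.0254] F [-0.6  5.1  4.4] j [-0.78  0.58  0.69  1.72 -0.35  1.09 -0.  ]
toolx [ 0.0243  0.9976 -0.0649] y [ 0.9946 -0.0306 -0.0989] z [-0.1006 -0.0622 -0.993 ] yaw of jaw line deg from x axis -1.76
shift [ 0.1639  0.0021 -0.011 ]
TCP lat,s [  0.3 -19.9]
4.5 {'far': (50.6, 60.9, 0.98), 'near': (-50.2, 60.9, 0.2), 'lead': (0.3, 94.0, -0.04), 'trail': (-0.7, 27.8, 0.55)} lateral ctr 0.2 W 100.8
6 {'far': (50.2, 61.1, 0.09), 'near': (-50.2, 60.9, 0.2), 'lead': (0.0, 93.6, -0.33), 'trail': (-0.7, 28.1, 0.43)} lateral ctr 0.0 W 100.4
7.5 {'far': (49.3, 64.6, 0.1), 'near': (-49.7, 60.9, 0.2), 'lead': (-0.3, 93.1, -0.3), 'trail': (-22.1, 32.3, -13.29)} lateral ctr -0.2 W 99.0
```

View pics/t14c.png

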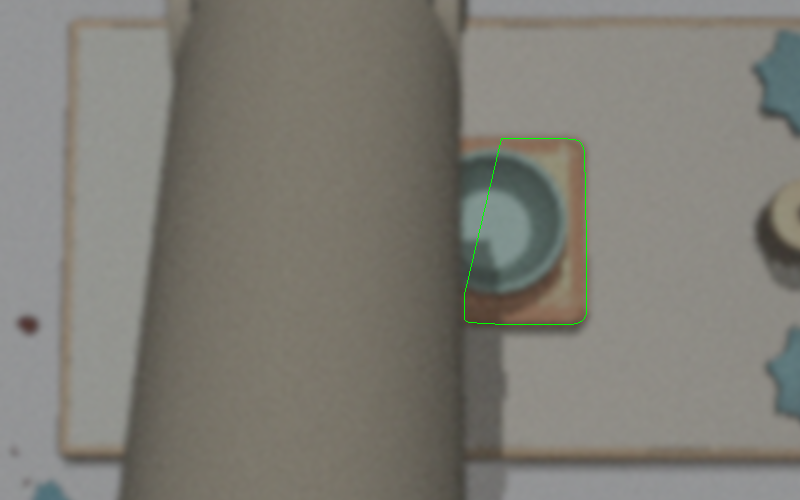

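View pics/s14c.png

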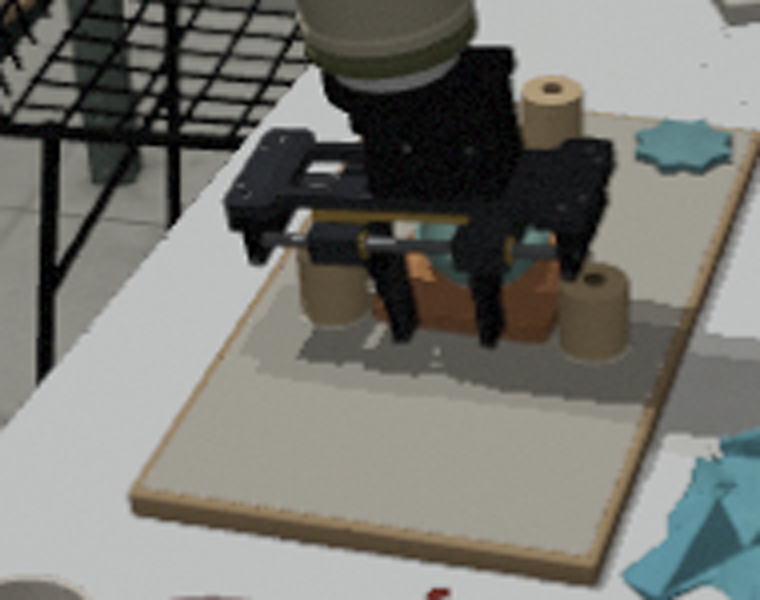

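Emit:
arm_command:
  increments:
    - {"gripper": 45,"dx": -0.002,"dy": 0,"dz": -0.0006,"spin": 0}
    - {"gripper": 45,"dx": -0.003,"dy": 0,"dz": -0.0002,"spin": 0}
    - {"gripper": 45,"dx": -0.003,"dy": 0,"dz": 0.0002,"spin": 0}
    - {"gripper": 45,"dx": -0.003,"dy": 0,"dz": 0.0002,"spin": 0}
    - {"gripper": 45,"dx": -0.003,"dy": 0,"dz": 0.0002,"spin": 0}
    - {"gripper": 45,"dx": -0.003,"dy": 0,"dz": 0.0002,"spin": 0}
    - {"gripper": 45,"dx": -0.003,"dy": 0,"dz": 0.0002,"spin": 0}
    - {"gripper": 45,"dx": 0,"dy": 0,"dz": 0,"spin": 0}

```text
time: 22.35
ee_pos: [0.5693, 0.0679, 0.0266]
eef_rot: [0.716, 0.696, -0.058, -0.013]
ft_force: [-0.8, 0.3, -0.7]
width: 0.039
```

```bash
python3 -c "
from m import *
chk('15')"
```

```text
t 22.35 p [0.5693 0.0679 0.0266] F [-0.8  0.3 -0.7] j [-0.76  0.57  0.69  1.73 -0.35  1.09  0.03]
toolx [ 0.0249  0.9975 -0.0656] y [ 0.9946 -0.0313 -0.0988] z [-0.1006 -0.0627 -0.9929] yaw of jaw line deg from x axis -1.8
shift [ 0.1843  0.0019 -0.0113]
TCP lat,s [0.5 0.5]
4.5 {'far': (50.7, 85.3, -0.43), 'near': (-50.2, 83.7, 0.2), 'lead': (0.1, 113.8, -0.34), 'trail': (-0.1, 54.8, -0.66)} lateral ctr 0.2 W 100.9
6 {'far': (50.6, 85.6, -0.95), 'near': (-50.1, 83.9, 0.2), 'lead': (0.1, 113.6, 0.12), 'trail': (-0.1, 55.3, -0.66)} lateral ctr 0.2 W 100.7
7.5 {'far': (49.3, 85.9, 0.1), 'near': (-49.6, 84.2, 0.2), 'lead': (-0.2, 113.2, -0.06), 'trail': (-17.5, 59.3, -9.46)} lateral ctr -0.2 W 98.9
```

View pics/s15c.png

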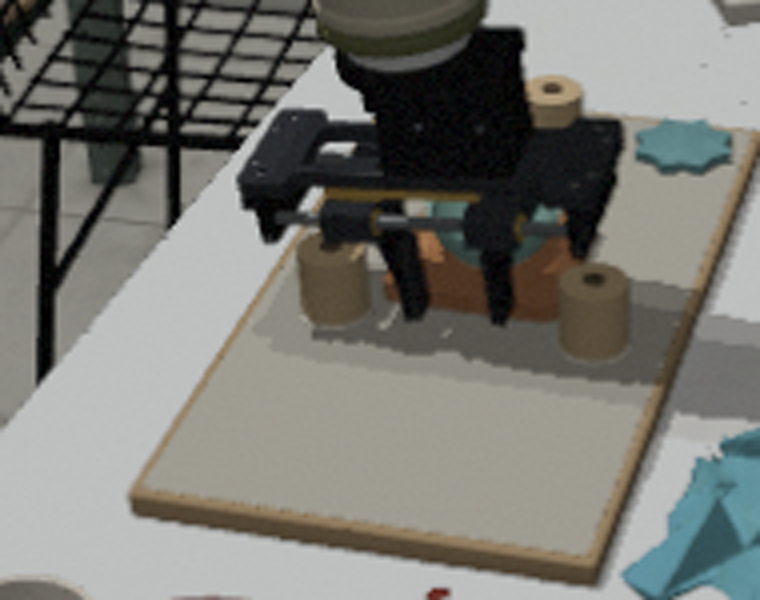

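Emit:
arm_command:
  increments:
    - {"gripper": 45,"dx": -0.003,"dy": 0,"dz": 0.0002,"spin": 0}
    - {"gripper": 45,"dx": -0.004,"dy": 0,"dz": 0.0003,"spin": 0}
    - {"gripper": 45,"dx": -0.004,"dy": 0,"dz": 0.0002,"spin": 0}
    - {"gripper": 45,"dx": -0.004,"dy": 0,"dz": 0.0003,"spin": 0}
    - {"gripper": 45,"dx": -0.004,"dy": 0,"dz": 0.0002,"spin": 0}
    - {"gripper": 45,"dx": -0.004,"dy": 0,"dz": 0.0003,"spin": 0}
    - {"gripper": 45,"dx": -0.004,"dy": 0,"dz": 0.0002,"spin": 0}
    - {"gripper": 45,"dx": -0.003,"dy": 0,"dz": 0.0002,"spin": 0}

```text
time: 23.45
ee_pos: [0.5684, 0.038, 0.0265]
eef_rot: [0.716, 0.696, -0.058, -0.013]
ft_force: [-0.1, 3.2, 0.6]
width: 0.0395
```

```bash
python3 -c "
from m import *
chk('16')"
```

```text
t 23.45 p [0.5684 0.038  0.0265] F [-0.1  3.2  0.6] j [-0.72  0.57  0.7   1.74 -0.34  1.08  0.07]
toolx [ 0.0246  0.9976 -0.0652] y [ 0.9946 -0.031  -0.099 ] z [-0.1007 -0.0624 -0.993 ] yaw of jaw line deg from x axis -1.79
shift [ 0.2141  0.002  -0.0132]
TCP lat,s [ 0.4 30.4]
4.5 {'far': (50.4, 120.7, 0.12), 'near': (-50.6, 118.5, 0.2), 'lead': (-0.4, 143.8, -0.3), 'trail': (-0.5, 95.8, -2.36)} lateral ctr -0.1 W 101.0
6 {'far': (50.3, 121.0, 0.12), 'near': (-50.5, 118.8, 0.2), 'lead': (-0.4, 143.7, -0.21), 'trail': (-0.5, 96.3, -2.42)} lateral ctr -0.1 W 100.8
7.5 {'far': (49.8, 121.0, 0.12), 'near': (-50.0, 118.8, 0.2), 'lead': (-0.4, 143.2, -0.27), 'trail': (-0.5, 97.5, -3.39)} lateral ctr -0.1 W 99.8
```

View pics/s16c.png

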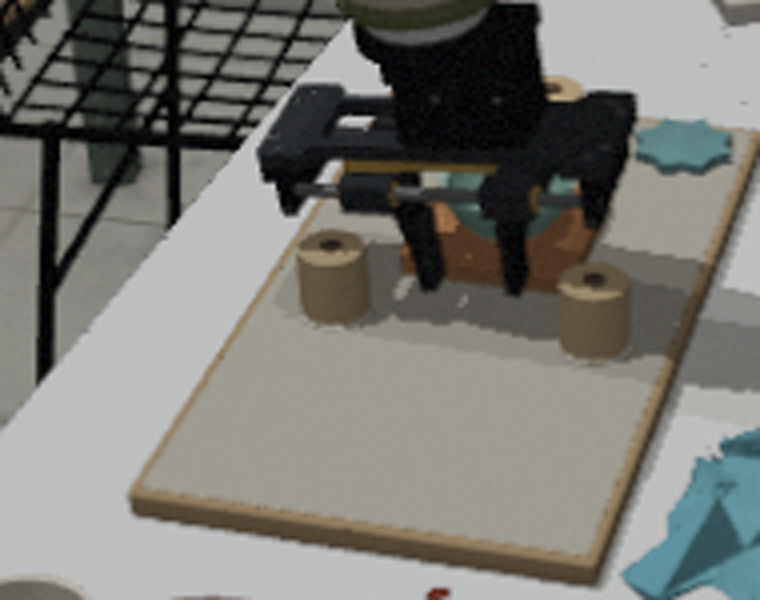

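View pics/t16c.png

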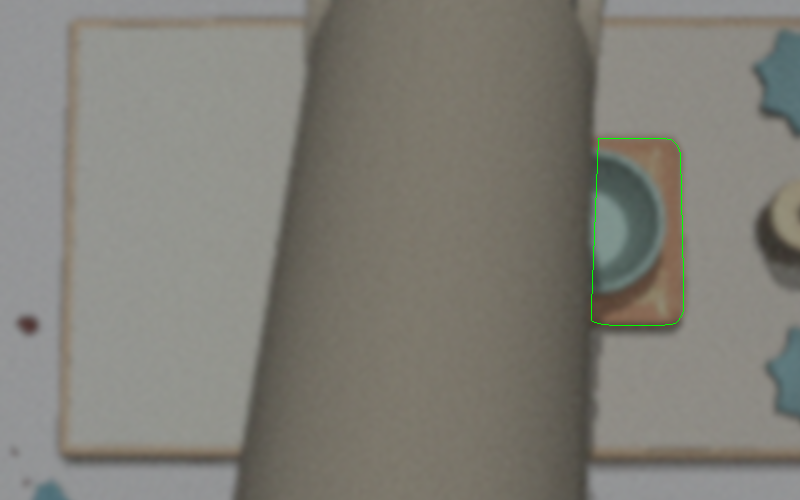

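```bash
python3 - <<'E'
from m import *
im=cv2.imread('pics/t0.png') if 0 else cv2.imread('pics/top0.png')
up=cv2.GaussianBlur(crop(im),(0,0),1.5); lab=cv2.cvtColor(up,cv2.COLOR_BGR2LAB).astype(float)
m=(lab[:,:,2]<127).astype(np.uint8)
for c in blobs(m,2000):
    P=c.reshape(-1,2)
    if P[:,0].min()<600 or P[:,1].max()>520: continue
    Q=ray('top',topx(P),.022)[:,:2]-np.array([.5689,.0684])
    L=Q@np.array([[.9995,-.0314],[-.0314,-.9995]])*1e3
    print('lat',L[:,0].min().round(1),L[:,0].max().round(1),'s',L[:,1].min().round(1),L[:,1].max().round(1))
    k=abs(L[:,0])<54; print(' points |lat|<54: s min',L[k,1].min().round(1) if k.any() else None)
E
```

```text
lat -105.3 -46.4 s 188.4 246.8
 points |lat|<54: s min 199.9
lat 57.2 113.7 s 186.4 245.0
 points |lat|<54: s min None
```

Emit:
arm_command:
  increments:
    - {"gripper": 45,"dx": -0.003,"dy": 0,"dz": 0.0002,"spin": 0}
    - {"gripper": 45,"dx": -0.004,"dy": 0,"dz": 0.0003,"spin": 0}
    - {"gripper": 45,"dx": -0.004,"dy": 0,"dz": 0.0002,"spin": 0}
    - {"gripper": 45,"dx": -0.004,"dy": 0,"dz": 0.0003,"spin": 0}
    - {"gripper": 45,"dx": -0.004,"dy": 0,"dz": 0.0002,"spin": 0}
    - {"gripper": 45,"dx": -0.004,"dy": 0,"dz": 0.0003,"spin": 0}
    - {"gripper": 45,"dx": -0.004,"dy": 0,"dz": 0.0002,"spin": 0}
    - {"gripper": 45,"dx": -0.002,"dy": 0,"dz": 0.0002,"spin": 0}

```text
time: 24.55
ee_pos: [0.5674, 0.0089, 0.0265]
eef_rot: [0.716, 0.696, -0.058, -0.013]
ft_force: [0.8, 3.1, 0.9]
width: 0.0393
```

```bash
python3 -c "
from m import *
chk('17')"
```

```text
t 24.55 p [0.5674 0.0089 0.0265] F [0.8 3.1 0.9] j [-0.68  0.56  0.71  1.75 -0.34  1.08  0.12]
toolx [ 0.0248  0.9976 -0.0653] y [ 0.9946 -0.0312 -0.0991] z [-0.1009 -0.0625 -0.9929] yaw of jaw line deg from x axis -1.8
shift [ 0.2432  0.0021 -0.0152]
TCP lat,s [ 0.4 59.5]
4.5 {'far': (50.4, 154.3, 0.13), 'near': (-50.4, 151.6, 0.2), 'lead': (-0.3, 172.7, -0.26), 'trail': (-0.4, 134.3, -3.96)} lateral ctr 0.0 W 100.8
6 {'far': (49.9, 154.3, 0.14), 'near': (-49.9, 151.6, 0.2), 'lead': (-0.3, 172.6, -0.08), 'trail': (-0.4, 134.4, -3.95)} lateral ctr 0.0 W 99.8
7.5 {'far': (49.7, 154.3, -1.55), 'near': (-49.9, 151.6, 0.2), 'lead': (-0.3, 172.2, -0.14), 'trail': (-0.4, 134.9, -3.98)} lateral ctr -0.1 W 99.6
```

View pics/s17c.png

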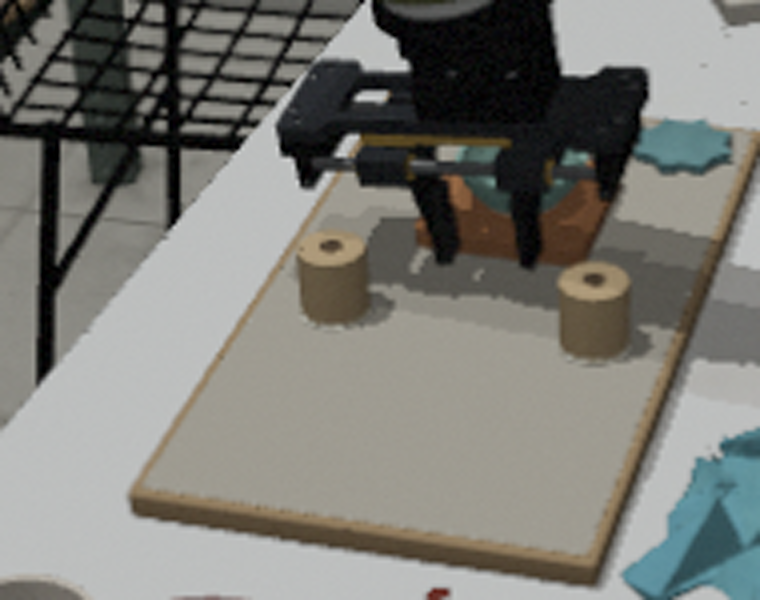

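View pics/t17.png

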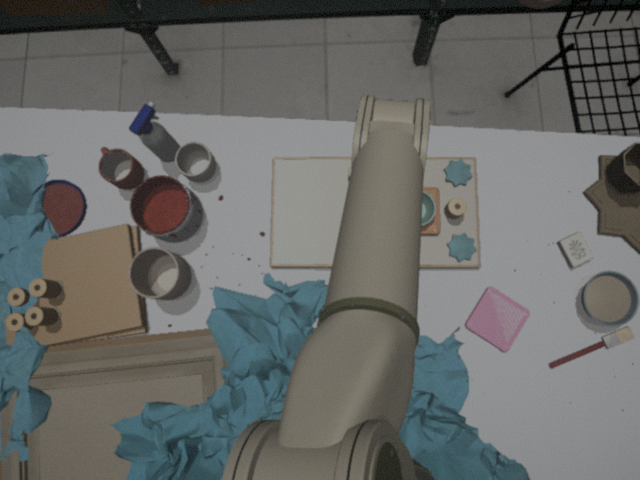

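Emit:
arm_command:
  increments:
    - {"gripper": 45,"dx": -0.002,"dy": 0,"dz": 0.0001,"spin": 0}
    - {"gripper": 45,"dx": -0.0015,"dy": 0,"dz": 0.0001,"spin": 0}
    - {"gripper": 45,"dx": -0.0015,"dy": 0,"dz": 0.0001,"spin": 0}
    - {"gripper": 45,"dx": -0.001,"dy": 0,"dz": 0.0001,"spin": 0}
    - {"gripper": 45,"dx": -0.001,"dy": 0,"dz": 0.0001,"spin": 0}
    - {"gripper": 45,"dx": -0.0005,"dy": 0,"dz": 0,"spin": 0}
    - {"gripper": 45,"dx": -0.0005,"dy": 0,"dz": 0,"spin": 0}
    - {"gripper": 45,"dx": -0.0005,"dy": 0,"dz": 0,"spin": 0}

```text
time: 25.65
ee_pos: [0.5672, 0.0007, 0.0266]
eef_rot: [0.716, 0.696, -0.058, -0.013]
ft_force: [0.3, 2.9, 0.1]
width: 0.0394
```

```bash
python3 -c "
from m import *
chk('18')"
```

```text
t 25.65 p [0.5672 0.0007 0.0266] F [0.3 2.9 0.1] j [-0.67  0.56  0.71  1.75 -0.34  1.08  0.13]
toolx [ 0.0244  0.9976 -0.0653] y [ 0.9946 -0.0308 -0.0991] z [-0.1008 -0.0625 -0.9929] yaw of jaw line deg from x axis -1.77
shift [ 0.2514  0.0021 -0.0157]
TCP lat,s [ 0.4 67.7]
4.5 {'far': (50.3, 164.0, 0.14), 'near': (-50.4, 161.1, 0.2), 'lead': (-0.3, 181.1, -0.04), 'trail': (-0.4, 145.3, -4.15)} lateral ctr -0.1 W 100.7
6 {'far': (50.3, 163.8, -0.32), 'near': (-50.2, 160.9, 1.93), 'lead': (-0.3, 180.9, -0.43), 'trail': (-0.4, 145.3, -4.12)} lateral ctr 0.0 W 100.5
7.5 {'far': (49.7, 163.8, -0.46), 'near': (-49.8, 160.9, 0.2), 'lead': (-0.3, 180.4, -0.74), 'trail': (-0.4, 145.8, -4.13)} lateral ctr -0.0 W 99.5
```

View pics/t18c.png

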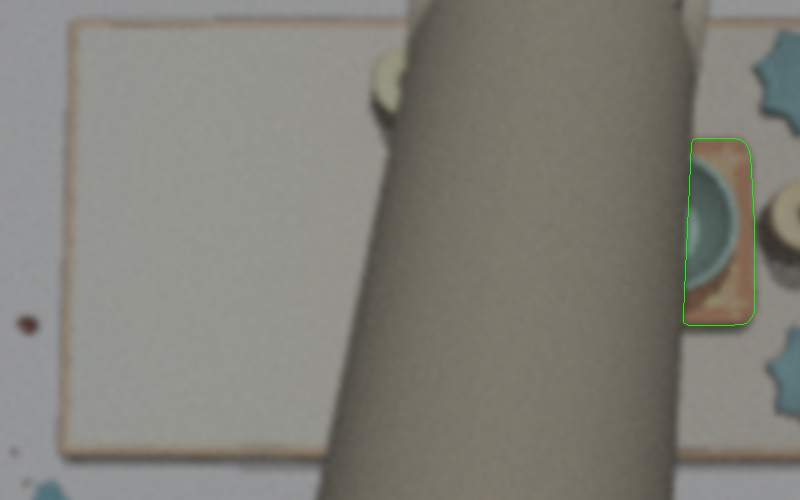

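Emit:
arm_command:
  increments:
    - {"gripper": 45,"dx": -0.0004,"dy": 0,"dz": 0,"spin": 0}
    - {"gripper": 45,"dx": -0.0004,"dy": 0,"dz": 0,"spin": 0}
    - {"gripper": 45,"dx": -0.0003,"dy": 0,"dz": 0,"spin": 0}
    - {"gripper": 45,"dx": -0.0003,"dy": 0,"dz": 0.0001,"spin": 0}
    - {"gripper": 45,"dx": -0.0003,"dy": 0,"dz": 0,"spin": 0}
    - {"gripper": 45,"dx": -0.0003,"dy": 0,"dz": 0,"spin": 0}
    - {"gripper": 45,"dx": 0,"dy": 0,"dz": 0,"spin": 0}
    - {"gripper": 45,"dx": 0,"dy": 0,"dz": 0,"spin": 0}

```text
time: 26.75
ee_pos: [0.5671, -0.0012, 0.0266]
eef_rot: [0.716, 0.696, -0.058, -0.013]
ft_force: [0.2, 2.0, -1.3]
width: 0.0389
```

```bash
python3 -c "
from m import *
chk('19')
im=cv2.imread('pics/t19.png'); cv2.imwrite('pics/t19z.png',cv2.resize(im[155:265,415:485],None,fx=5.4,fy=5.4,interpolation=cv2.INTER_CUBIC))"
```

```text
t 26.75 p [ 0.5671 -0.0012  0.0266] F [ 0.2  2.  -1.3] j [-0.66  0.56  0.71  1.75 -0.34  1.08  0.14]
toolx [ 0.0244  0.9976 -0.0652] y [ 0.9946 -0.0308 -0.099 ] z [-0.1008 -0.0625 -0.9929] yaw of jaw line deg from x axis -1.78
shift [ 0.2533  0.0021 -0.0157]
TCP lat,s [ 0.4 69.6]
4.5 {'far': (50.2, 167.4, 0.14), 'near': (-50.4, 162.7, 0.2), 'lead': (-0.5, 183.4, -0.36), 'trail': (-0.1, 147.6, -4.46)} lateral ctr -0.1 W 100.6
6 {'far': (50.2, 166.9, -1.45), 'near': (-49.9, 163.0, 0.2), 'lead': (-0.3, 183.3, -0.21), 'trail': (0.2, 147.7, -4.47)} lateral ctr 0.2 W 100.1
7.5 {'far': (49.6, 167.2, -2.02), 'near': (-49.9, 162.7, 0.2), 'lead': (-0.5, 182.8, -0.55), 'trail': (-0.1, 148.2, -4.47)} lateral ctr -0.1 W 99.5
```

View pics/t19z.png

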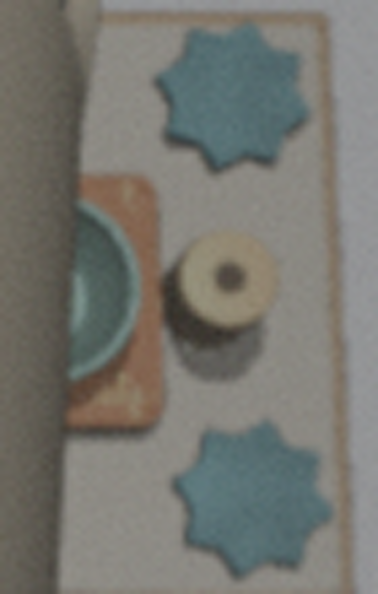

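Emit:
arm_command:
  increments:
    - {"gripper": 45,"dx": -0.0002,"dy": 0,"dz": 0,"spin": 0}
    - {"gripper": 45,"dx": -0.0002,"dy": 0,"dz": 0,"spin": 0}
    - {"gripper": 45,"dx": -0.0002,"dy": 0,"dz": 0,"spin": 0}
    - {"gripper": 45,"dx": 0,"dy": 0,"dz": 0,"spin": 0}
    - {"gripper": 45,"dx": 0,"dy": 0,"dz": 0,"spin": 0}
    - {"gripper": 45,"dx": 0,"dy": 0,"dz": 0,"spin": 0}
    - {"gripper": 45,"dx": 0,"dy": 0,"dz": 0,"spin": 0}
    - {"gripper": 45,"dx": 0,"dy": 0,"dz": 0,"spin": 0}

```text
time: 27.85
ee_pos: [0.5672, -0.0016, 0.0267]
eef_rot: [0.716, 0.696, -0.058, -0.013]
ft_force: [0.0, 4.5, -1.6]
width: 0.0393
```

Emit:
arm_command:
  increments:
    - {"gripper": 45,"dx": -0.0002,"dy": 0,"dz": 0,"spin": 0}
    - {"gripper": 45,"dx": -0.0002,"dy": 0,"dz": 0,"spin": 0}
    - {"gripper": 45,"dx": -0.0002,"dy": 0,"dz": 0,"spin": 0}
    - {"gripper": 45,"dx": 0,"dy": 0,"dz": 0,"spin": 0}
    - {"gripper": 45,"dx": 0,"dy": 0,"dz": 0,"spin": 0}
    - {"gripper": 45,"dx": 0,"dy": 0,"dz": 0,"spin": 0}
    - {"gripper": 45,"dx": 0,"dy": 0,"dz": 0,"spin": 0}
    - {"gripper": 45,"dx": 0,"dy": 0,"dz": 0,"spin": 0}

```text
time: 28.85
ee_pos: [0.5671, -0.0017, 0.0267]
eef_rot: [0.715, 0.696, -0.058, -0.013]
ft_force: [0.4, 5.9, -0.9]
width: 0.0391
```

```bash
python3 -c "
from m import *
chk('20')
im=cv2.imread('pics/t20.png'); cv2.imwrite('pics/t20z.png',cv2.resize(im[155:265,415:485],None,fx=5.4,fy=5.4,interpolation=cv2.INTER_CUBIC))"
```

```text
t 28.85 p [ 0.5671 -0.0017  0.0267] F [ 0.4  5.9 -0.9] j [-0.66  0.56  0.71  1.75 -0.34  1.08  0.14]
toolx [ 0.0239  0.9976 -0.0644] y [ 0.9946 -0.0303 -0.0991] z [-0.1008 -0.0617 -0.993 ] yaw of jaw line deg from x axis -1.74
shift [ 0.2538  0.0022 -0.0155]
TCP lat,s [ 0.4 70.1]
4.5 {'far': (50.2, 168.0, 0.14), 'near': (-50.4, 163.5, 0.2), 'lead': (-0.5, 183.8, -0.36), 'trail': (-0.1, 148.7, -4.5)} lateral ctr -0.1 W 100.6
6 {'far': (50.0, 168.0, -1.69), 'near': (-49.9, 163.7, 0.2), 'lead': (-0.3, 183.4, -0.39), 'trail': (0.2, 148.9, -4.2)} lateral ctr 0.1 W 99.9
7.5 {'far': (49.6, 168.2, 0.14), 'near': (-49.7, 164.0, 1.82), 'lead': (-0.5, 183.2, 0.06), 'trail': (-0.1, 149.4, -4.23)} lateral ctr -0.1 W 99.3
```

View pics/t20z.png

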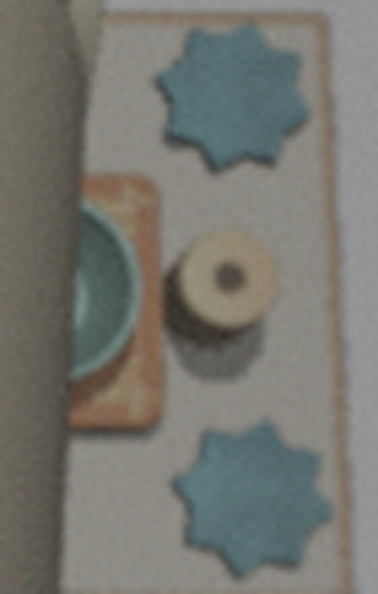

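The tile is seated: the reaction rose from about 2 N to 5.9 N, the TCP stopped, and the leading edge reads 183.5 mm against a prop face at 183.4 mm. The top view shows the leading edge at the rear prop and both stars untouched. Next I'll back off straight.

Emit:
arm_command:
  increments:
    - {"gripper": 45,"dx": 0.001,"dy": 0,"dz": 0,"spin": 0}
    - {"gripper": 45,"dx": 0.002,"dy": 0,"dz": -0.0001,"spin": 0}
    - {"gripper": 45,"dx": 0.005,"dy": 0,"dz": -0.0003,"spin": 0}
    - {"gripper": 45,"dx": 0.008,"dy": 0,"dz": -0.0005,"spin": 0}
    - {"gripper": 45,"dx": 0.004,"dy": 0,"dz": -0.01,"spin": 0}
    - {"gripper": 45,"dx": 0,"dy": 0,"dz": -0.03,"spin": 0}
    - {"gripper": 45,"dx": 0,"dy": 0,"dz": -0.05,"spin": 0}
    - {"gripper": 45,"dx": 0,"dy": 0,"dz": -0.05,"spin": 0}

```text
time: 29.95
ee_pos: [0.5818, 0.0265, 0.1675]
eef_rot: [0.716, 0.696, -0.058, -0.013]
ft_force: [1.1, 0.5, 0.0]
width: 0.0392
```

Emit:
arm_command:
  increments:
    - {"gripper": 45,"dx": 0.03,"dy": 0,"dz": -0.03,"spin": 0}
    - {"gripper": 45,"dx": 0.05,"dy": 0,"dz": 0,"spin": 0}
    - {"gripper": 45,"dx": 0.05,"dy": 0,"dz": 0,"spin": 0}
    - {"gripper": 45,"dx": 0.05,"dy": 0,"dz": 0,"spin": 0}
    - {"gripper": 45,"dx": 0.05,"dy": 0,"dz": 0,"spin": 0}
    - {"gripper": 45,"dx": 0,"dy": 0,"dz": 0,"spin": 0}
    - {"gripper": 45,"dx": 0,"dy": 0,"dz": 0,"spin": 0}
    - {"gripper": 45,"dx": 0,"dy": 0,"dz": 0,"spin": 0}

```text
time: 30.95
ee_pos: [0.5909, 0.256, 0.1807]
eef_rot: [0.716, 0.695, -0.058, -0.012]
ft_force: [-0.3, -0.9, 0.4]
width: 0.0389
```

```bash
python3 -c "
from m import *
chk('21')
im=cv2.imread('pics/s21.png'); cv2.imwrite('pics/s21z.png',cv2.resize(im[130:290,200:390],None,fx=4,fy=3.75,interpolation=cv2.INTER_CUBIC))"
```

```text
t 30.95 p [0.5909 0.256  0.1807] F [-0.3 -0.9  0.4] j [-0.95  0.56  0.69  1.37 -0.32  1.45 -0.28]
toolx [ 0.0267  0.9975 -0.0655] y [ 0.9946 -0.033  -0.0983] z [-0.1002 -0.0625 -0.993 ] yaw of jaw line deg from x axis -1.9
shift [0.0062 0.0016 0.1558]
TCP lat,s [  16.1 -188.2]
4.5 {'far': (50.4, 134.4, 0.13), 'near': (-50.5, 132.0, 0.2), 'lead': (-0.3, 183.6, -0.88), 'trail': (-0.6, 82.4, -0.91)} lateral ctr -0.1 W 100.9
6 {'far': (50.4, 134.4, 0.13), 'near': (-50.0, 132.0, 0.2), 'lead': (-0.0, 183.5, -0.63), 'trail': (-0.3, 82.4, -0.92)} lateral ctr 0.2 W 100.4
7.5 {'far': (49.9, 134.6, 0.13), 'near': (-49.8, 132.2, -0.4), 'lead': (-0.3, 183.2, 0.02), 'trail': (-0.6, 82.9, -0.92)} lateral ctr 0.1 W 99.7
```

View pics/t21.png

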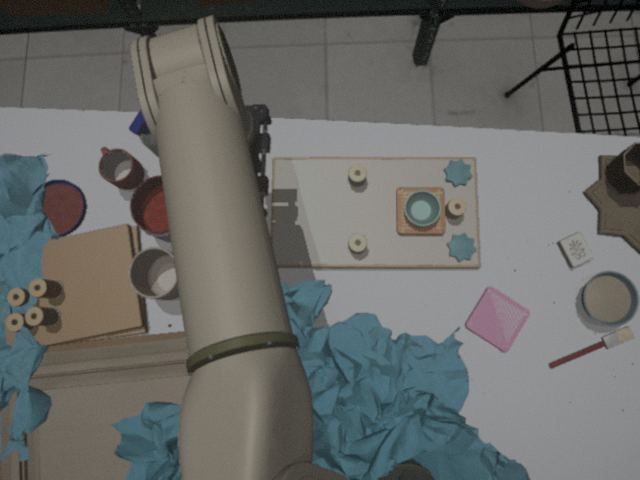

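View pics/s21z.png

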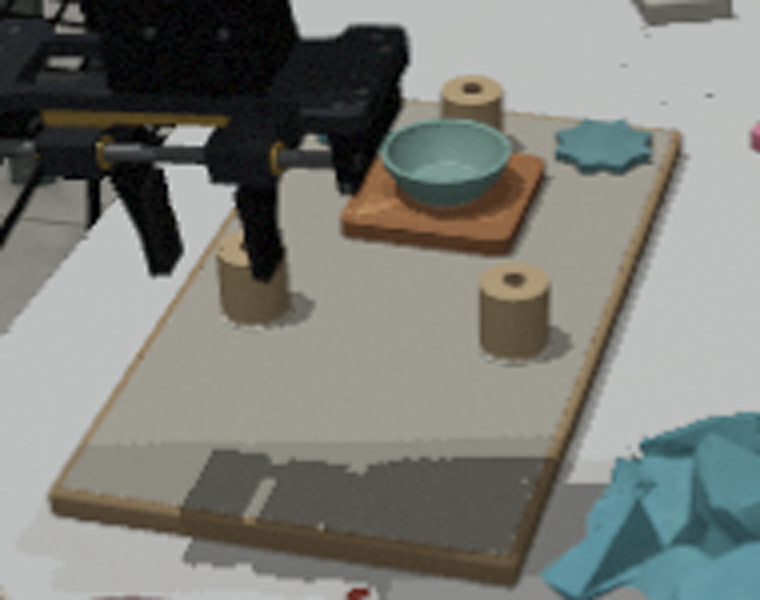

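```bash
python3 - <<'E'
from m import *
M=np.array([[.9995,-.0314],[-.0314,-.9995]]); G=np.array([.5689,.0684])
for n in ('t5','t21'):
    im=cv2.imread(f'pics/{n}.png')
    up=cv2.GaussianBlur(crop(im),(0,0),1.5); lab=cv2.cvtColor(up,cv2.COLOR_BGR2LAB).astype(float)
    m=((lab[:,:,1]<127)&(lab[:,:,2]<130)).astype(np.uint8)
    for c in blobs(cv2.morphologyEx(m,cv2.MORPH_CLOSE,np.ones((9,9))),3000):
        (x,y),ax,_=cv2.fitEllipse(cv2.convexHull(c)); P=topx((x,y))
        print(n,P.round(1),np.round(np.array(ax)/F,1),'lat,s at z=.060',((ray('top',P,.06)[0,:2]-G)@M*1e3).round(1))
a=cv2.imread('pics/top0.png').astype(int);b=cv2.imread('pics/t21.png').astype(int)
d=cv2.GaussianBlur(np.abs(a-b).max(2).astype(np.uint8),(5,5),0)
for nm,(x0,x1,y0,y1) in dict(stars=(440,480,158,265),propsF=(345,370,160,255),pot_tall=(130,150,250,300)).items(): print(nm,d[y0:y1,x0:x1].max())
c=cv2.imread('pics/side0.png').astype(int);e=cv2.imread('pics/s21.png').astype(int)
d=cv2.GaussianBlur(np.abs(c-e).max(2).astype(np.uint8),(5,5),0); print('pots side',d[280:390,165:345].max())
E
```

```text
t5 [461.4 246.7] [29.4 30.5] lat,s at z=.060 [-81.1 208.3]
t5 [297.4 206.9] [34.9 35.1] lat,s at z=.060 [  -0.  -122.1]
t5 [457.8 172.4] [27.5 29.8] lat,s at z=.060 [ 73.4 206.7]
t21 [461.3 246.7] [29.5 30.4] lat,s at z=.060 [-81.  208.1]
t21 [422.2 208. ] [34.8 35.8] lat,s at z=.060 [ -1.8 131.8]
t21 [457.7 172.5] [28.  29.4] lat,s at z=.060 [ 73.3 206.6]
stars 52
propsF 7
pot_tall 8
pots side 73
```

```bash
python3 - <<'E'
from m import *
c=cv2.imread('pics/side0.png').astype(int);e=cv2.imread('pics/s21.png').astype(int)
d=cv2.GaussianBlur(np.abs(c-e).max(2).astype(np.uint8),(5,5),0); ys,xs=np.where(d[280:390,165:345]>25); print(xs.min()+165,xs.max()+165,ys.min()+280,ys.max()+280)
cv2.imwrite('pics/pots.png',np.hstack([c[250:400,150:350],e[250:400,150:350]]).astype(np.uint8).repeat(2,0).repeat(2,1))
E
```

```text
246 342 280 294
```

View pics/pots.png

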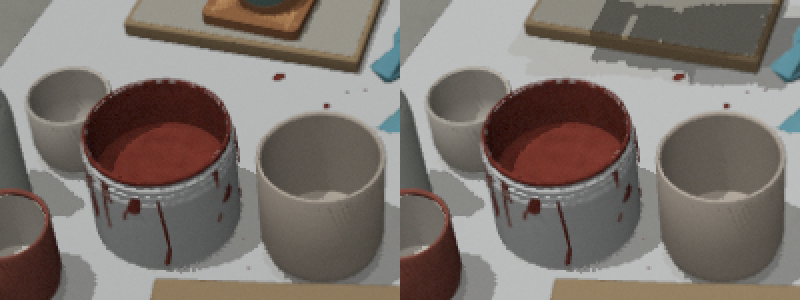

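The side-by-side shows the pots in the same place before and after, with only the arm's shadow differing. Handing in.

```bash
python3 -c "
from bench import job
print(job.close_job())"
```

```text
the job is handed in; nothing more can be done
None
```

The tile is through the gap and resting square against the rear prop, with the dish still standing in the middle. I handed the job in at about 31 s. I first pushed the tile's near side with both fingertips to square it and line it up with the gap. Then I pushed its trailing edge, creeping for the last millimetres, and backed off straight.

**Last checks, with the arm clear:**
- **Position:** the leading edge reads 183.2–183.6 mm along the shelf from the gap centre, and the rear prop's face measures 183.4 mm. The reaction rose from about 2 N to 5.9 N at seating.
- **Squareness:** the tile is within about 0.2 mm of the gap's axis. Individual edge angles scattered from +0.2° to -0.9°, which is the limit of the picture measurement.
- **Dish:** it is within about 2 mm of the tile's middle and less than 1 mm from where it sat on the tile before the main push.
- **Surroundings:** the two stars measure in the same places, and the props and pots look unchanged. Image differences near the stars and pots fit the tile's new position and the arm's shadow.

**What went less well:**
- **Joint limit:** one spin went the wrong way and ran joint 7 to about its limit (-2.59, range -2.6). The tool sank and tilted near the dish before I lifted it. No contact force showed.
- **Tilt:** the tool stayed tilted about 7° for the rest of the job, and I allowed for it in the pushes.
- **Mid-push force:** the sideways and upward force rose to about 5 N. A fingertip was probably rubbing the shelf; raising the tool 1 mm cleared it.

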